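Pack the camping caddy

TASK

Pack the caddy for the camping trip: put the pack of biscuits, the salt drum, the small cereal box and the washing-up liquid bottle into it beside the coffee jar that is already there, all five standing upright on the caddy's floor. Set things down, do not drop them in, and leave the yoghurt pot and the mustard jar standing where they are.

Things in the scene. Friction and masses are not known exactly. Their poses are not given: they have to be found in the camera images.
- caddy: dark wooden open-topped caddy with brass corner plates, 180 x 140 mm outside, 168 (along its x) x 128 mm (along its y) inside, 46 mm high, walls and floor 6 mm thick; it stands on the board that covers the hob (the board's top is 16 mm above the stove top) and does not move. Origin: centre of its underside, so its inner floor is 6 mm above it; x along its long side, y along its short side, z up; it may be turned any way. The coffee jar stands in its corner at +x, +y
- coffee_mid (a point): centre (half-way up) of the small coffee jar with a cream cap, 45 mm diameter, 92 mm high, that already stands in a corner of the caddy, 1 to 3 mm from both walls; loose
- biscuits_mid (a point): centre of the clear stand-up pack of biscuits with a paper label, a rigid block 44 mm thick along its x (up to 48 mm by eye, where biscuits bulge), 100 mm wide along its y, 90 mm high, 0.15 to 0.3 kg; z up along it, standing upright at the start
- salt_mid (a point): centre of the red and white salt drum, round, 55 mm diameter at its red shaker lid (the top 22 mm), 53 mm below it, 110 mm high, 0.15 to 0.3 kg; z up along it, standing upright at the start
- cereal_mid (a point): centre of the small dark red cereal box, 44 mm thick along its x, 72 mm wide along its y, 160 mm high, 0.12 to 0.26 kg; z up along it, standing upright at the start
- soap_mid (a point): centre of the white round washing-up liquid bottle with a green cap, 58 mm diameter over its whole height (cap from 158 mm up), 189 mm high, 0.26 to 0.54 kg; z up along it, standing upright at the start
- yoghurt_mid (a point): centre of the yoghurt pot, a bystander, up to 72 mm diameter, 70 mm high; loose; stands in line with the biscuits and the salt on the left, their centres 0.1 m or more apart. Along the back of the board (x > 0.71) stand a cup, a tea box and a spice jar, up to 0.14 m high; a wooden spoon lies along its front edge (x < 0.35)
- mustard_mid (a point): centre of the mustard jar, a bystander, 74 mm diameter, 126 mm high; loose; stands in line with the cereal box and the soap bottle on the right, its centre 0.14 m or more from the side of the fridge (a wall at y = -0.385)

How it is judged:
At the end, for the whole second after the job is handed in: Biscuits, salt, cereal, soap bottle and coffee jar stand in the caddy, released and at rest: centres within 65 mm (its x) and 51 mm (its y) of its centre, feet within 6 mm of its floor, upright to 0.12 rad; yoghurt and mustard upright within 25 mm of their first places (x of biscuits_mid in the frame of caddy between -0.065 and 0.065 m and y of biscuits_mid in the frame of caddy between -0.051 and 0.051 m and z of biscuits_mid in the frame of caddy between 0.045 and 0.057 m and angle between each of biscuits_mid, salt_mid, cereal_mid, soap_mid, coffee_mid, yoghurt_mid, mustard_mid's own z axis and vertical below 0.12 rad and linear speed of each of biscuits, salt, cereal, soap, coffee below 0.02 m/s and x of salt_mid in the frame of caddy between -0.065 and 0.065 m and y of salt_mid in the frame of caddy between -0.051 and 0.051 m and z of salt_mid in the frame of caddy between 0.055 and 0.067 m and x of cereal_mid in the frame of caddy between -0.065 and 0.065 m and y of cereal_mid in the frame of caddy between -0.051 and 0.051 m and z of cereal_mid in the frame of caddy between 0.08 and 0.092 m and x of soap_mid in the frame of caddy between -0.065 and 0.065 m and y of soap_mid in the frame of caddy between -0.051 and 0.051 m and z of soap_mid in the frame of caddy between 0.0945 and 0.1065 m and x of coffee_mid in the frame of caddy between -0.065 and 0.065 m and y of coffee_mid in the frame of caddy between -0.051 and 0.051 m and z of coffee_mid in the frame of caddy between 0.046 and 0.058 m); the robot touches nothing.
It fails at once if the yoghurt pot pushed more than 25 mm from where it stood (distance of yoghurt_mid from where it was at the start of the episode above 0.025 m).
It fails at once if the mustard jar pushed more than 25 mm from where it stood (distance of mustard_mid from where it was at the start of the episode above 0.025 m).
It fails at once if the coffee jar taken out of the caddy or knocked over (z of coffee_mid in the frame of caddy above 0.085 m or angle between coffee_mid's own z axis and vertical above 0.6 rad).
It fails at once if a thing dropped or thrown into the caddy instead of being set down (faster than 0.7 m/s within 80 mm of its place) ((linear speed of biscuits above 0.7 m/s and horizontal distance between biscuits_mid and caddy below 0.08 m and z of biscuits_mid in the frame of caddy below 0.131 m) or (linear speed of salt above 0.7 m/s and horizontal distance between salt_mid and caddy below 0.08 m and z of salt_mid in the frame of caddy below 0.141 m) or (linear speed of cereal above 0.7 m/s and horizontal distance between cereal_mid and caddy below 0.08 m and z of cereal_mid in the frame of caddy below 0.166 m) or (linear speed of soap above 0.7 m/s and horizontal distance between soap_mid and caddy below 0.08 m and z of soap_mid in the frame of caddy below 0.1805 m)).
It also fails if it takes over 72 s, if anything falls off the work surface, if the arm or the gripper's body presses on something with over 40 N, if the wrist force passes 120 N, or if a joint passes its speed limit or range.

ROBOT

A 6-joint arm with a two-finger parallel gripper is mounted at the origin on a cart in front of the work surface, level with it; the furniture and walls round the work are solid. World frame = base frame: x ahead of the robot, y to its left, z up, the work surface at z = 0. Lengths are in m, angles in rad, forces in N, time in s.
With the tool pointing down it reaches from about 0.375 to 0.975 m from the base axis. Payload 3.8 kg.
Tool frame: the origin (TCP) lies at the very end of the fingers, on their centre line; the grasp point (between the pads) lies behind it (bot.tcp_to_grasp is the y of the grasp point in the tool frame, in m); y points along the fingers, z is the direction in which the jaws open and shut, and the axes are right-handed (so a half turn about y gives the same grasp; the last joint's range is limited). The gripper opens to 85 mm and grips with 20 to 120 N. Pads are 22 mm wide; open, the fingers measure 114 mm over their backs; the gripper's body (76 mm by 85 mm) begins 54 mm behind the grasp point. The pads swing forward as they close: fully open they stand 13 mm farther back than shut.
Start: joints at [1.095, 0.264, 1.604, -0, 1.274, -0.037], TCP at [0.287, 0.611, 0.211] pointing down, gripper open.
Joint ranges: [-2.63, 2.63], [-0.94, 2.18], [0.31, 2.57], [-1.31, 4.45], [0, 2.66], [-2.55, 2.55]. Speed limits (rad/s): [2.57, 2.57, 3.14, 3.14, 3.14, 3.14].

INTERFACE

Orientations are given as a rotation vector (axis times angle).
In Python, from workcell import bot, optics, workorder gives the robot as it stands.
- The arm moves only by the shell command python3 -m handwheel 'ROWS' [FORCE]. ROWS is JSON, a list of rows, each a list of 7 numbers: the shift along the tool's x, y, z in m, then the turn, a rotation vector about the tool's x, y, z in rad, then the opening, from 0 (shut) to 1 (fully open). A call has 1 to 8 rows; each row shifts and turns the commanded pose from where the row before left it, along the tool's axes as they then stand; what a row does not reach is not made up. A row lasts 1/8 s, in which the tool goes at most 62.5 mm and 10.7 degrees, less where a joint would pass 70% of its speed; a pose out of reach is approached as far as the arm can. A call with a gripper value outside its range is refused whole. The fingers move at their own pace and stop on an object; FORCE is the grip in N (left out, the last holds). Time passes only in rows, so rows that do not move let the fingers close. It gives the time, the measured TCP pose, the force and the opening at its end, in the units of the state.
- bot.read_state(): the state, without advancing time (a new reading comes with each control period).
- optics.read_camera(name): name is "side" or "top"; returns a dict with "image" (420x560x3 uint8, red, green, blue), "z_map" (420x560 float32, m along the optical axis (not along the pixel's ray), 0 where there is no reading), "mtx" (3x3 intrinsics, pixels), "world_from_camera" (4x4, takes a point from camera to world coordinates). Camera axes: x right, y down, z forward; pixel columns grow to the right and rows downward; lengths in m; the calibration is good to about 2 mm. A picture is of the moment at which its call begins.
- workorder.finish_job(): hands the job in, once; it reports no verdict.
The state is a dict: "time": time; "q": joint angles; "joint_vel": joint speeds; "joint_torque": joint torques, N m; "tool_pos": TCP position; "tcp_rot": TCP orientation; "wrist_force": force on the tool from outside, world axes, zero at the start; "torque": the same for the moment, N m; "width": opening from 0.0 (shut) to 1.0 (fully open).
Only numpy, scipy, OpenCV 4.12 (cv2) and the standard library are available. Lean on these libraries where they do the work, as an engineer would, in place of code of your own. Each camera call takes 0.05 s, during which the arm holds its last target.

## Working session

There is one attempt and no reset: what is moved stays moved. The work goes in short steps, Python scripts to look and compute and a shell command to move; the robot and the scene stay as the last step left them, time stands still between calls to the robot, and variables do not carry over. Pictures are saved under pics/ and viewed, and the job is handed in when it is done.

```bash
ls; mkdir -p pics
cat > h.py <<'E'
import numpy as np, cv2
from workcell import bot, optics, workorder
from scipy.spatial.transform import Rotation as R
def shot(n,f):
    c=optics.read_camera(n); np.savez(''+f+'.npz',**c)
    cv2.imwrite('pics/'+f+'.png',c['image'][:,:,::-1]); return c
def cloud(c):
    z=c['z_map']; h,w=z.shape; u,v=np.meshgrid(np.arange(w),np.arange(h)); K=c['mtx']
    P=np.stack([(u-K[0,2])/K[0,0]*z,(v-K[1,2])/K[1,1]*z,z,np.ones_like(z)],-1)
    W=P@np.asarray(c['world_from_camera']).T
    W=W[...,:3]; W[z==0]=np.nan; return W
E
python3 - <<'E'
from h import *
print(bot.read_state()); print(bot.tcp_to_grasp)
for n in('top','side'):
    c=shot(n,n+'0'); print(c['mtx'],c['world_from_camera'])
E
```

```text
pics
{'time': 0.0, 'q': array([ 1.09510219e+00,  2.64771390e-01,  1.60540373e+00,  9.47117992e-06,
        1.27368849e+00, -3.69133132e-02]), 'joint_vel': array([-0.00118698, -0.00159323, -0.00152267,  0.00018649, -0.00078036,
        0.00130248]), 'joint_torque': array([ 1.57423219e-03, -5.15103614e+01, -3.67322659e+01,  2.49305085e-04,
        1.27053360e-02,  2.22078961e-05]), 'tool_pos': array([0.28640946, 0.61035214, 0.20933373]), 'tcp_rot': array([-1.54546772,  0.34468502, -0.34376061]), 'wrist_force': array([-0.48436082,  0.38025276, -0.04114069]), 'torque': array([-0.03149362,  0.02062476, -0.02542108]), 'width': 1.0007772093984937}
-0.0187
[[432.17780094   0.         282.21024278]
 [  0.         432.17780094 208.65092997]
 [  0.           0.           1.        ]] [[-0.01542986 -0.99413641  0.10702668  0.44119367]
 [-0.99959579  0.01789309  0.02209301 -0.04119548]
 [-0.02387851 -0.10664253 -0.99401066  1.02004556]
 [ 0.          0.          0.          1.        ]]
[[467.92472019   0.         283.26898366]
 [  0.         467.92472019 202.19716922]
 [  0.           0.           1.        ]] [[-0.85333704 -0.17831202  0.4899191   0.06502333]
 [-0.52118981  0.31574278 -0.79288567  0.71680938]
 [-0.01330738 -0.93193955 -0.36236942  0.4220652 ]
 [ 0.          0.          0.          1.        ]]
```

View pics/top0.png

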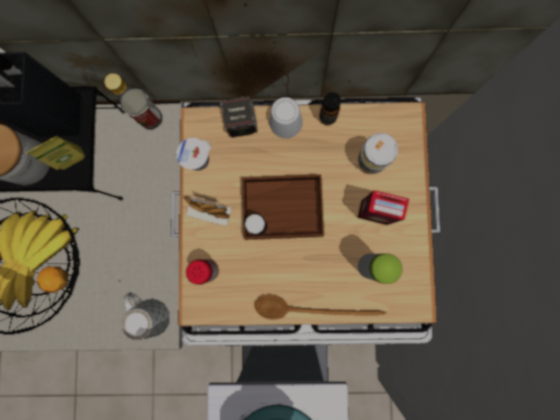

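View pics/side0.png

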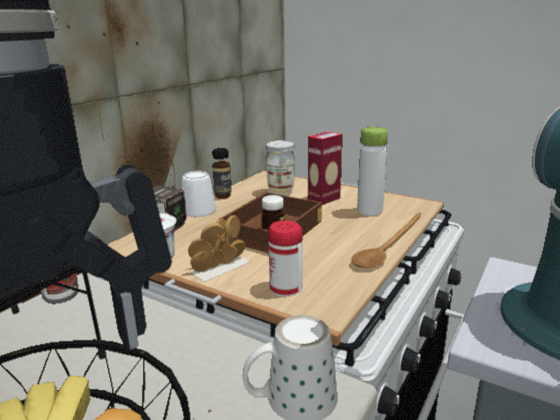

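Run:
```python
from h import *
c=dict(np.load('top0.npz')); W=cloud(c)
print('board z',np.nanmedian(W[295:300,200:240,2]),np.nanstd(W[295:300,200:240,2]), 'valid',np.isfinite(W[...,0]).mean())
s=dict(np.load('side0.npz')); S=cloud(s)
print('side board z',np.nanmedian(S[205:212,330:345,2]),np.nanstd(S[205:212,330:345,2]))
# top-face fits
def box(name,W,u0,v0,u1,v1,zlo,zhi):
    P=W[v0:v1,u0:u1].reshape(-1,3); P=P[np.isfinite(P[:,0])]
    P=P[(P[:,2]>zlo)&(P[:,2]<zhi)]
    r=cv2.minAreaRect(P[:,:2].astype(np.float32)*1000); (cx,cy),rad=cv2.minEnclosingCircle(P[:,:2].astype(np.float32)*1000)
    print(name,len(P),'z',np.round(np.percentile(P[:,2],[5,50,95]),4),'rect',np.round(r[0],1),np.round(r[1],1),round(r[2],1),'circ',round(cx,1),round(cy,1),round(rad,1))
box('coffee',W,235,205,275,245,.09,.13)
box('salt',W,180,250,220,295,.105,.14)
box('bisc',W,175,185,240,230,.06,.12)
box('bisctop',W,175,185,240,230,.09,.12)
box('yog',W,165,130,220,178,.06,.1)
box('cereal',W,350,180,420,235,.16,.19)
box('soap',W,350,245,420,295,.19,.22)
box('must',W,350,125,410,180,.12,.16)
box('caddyrim',W,235,170,330,243,.05,.072)
big=cv2.resize(c['image'][120:300,160:420,::-1],None,fx=3,fy=3,interpolation=cv2.INTER_CUBIC); cv2.imwrite('pics/topz.png',big)
big=cv2.resize(s['image'][120:310,130:400,::-1],None,fx=2.9,fy=2.9,interpolation=cv2.INTER_CUBIC); cv2.imwrite('pics/sidez.png',big)
```

```text
board z 0.017255917397809406 0.001815728123799173 valid 0.9957482993197279
side board z 0.01672285909823687 0.0007262952262722764
coffee 284 z [0.1079 0.1152 0.1181] rect [508.   36.9] [37.5 37.1] 90.0 circ 508.6 37.5 19.8
salt 553 z [0.1133 0.1267 0.1296] rect [410.1 153.9] [52.6 51.1] 3.0 circ 410.2 155.0 27.2
bisc 364 z [0.0701 0.0951 0.1059] rect [554.6 150.3] [100.7  35.6] 74.2 circ 556.0 150.0 50.5
bisctop 224 z [0.0917 0.101  0.1067] rect [544.9 142.7] [79.1 20.3] 82.9 circ 548.5 142.3 39.7
yog 836 z [0.0842 0.0873 0.0902] rect [669.6 177. ] [71.2 71. ] 75.8 circ 672.8 174.9 39.5
cereal 888 z [0.1715 0.1769 0.1793] rect [ 536.7 -231.1] [72.2 44.2] 75.0 circ 537.1 -231.3 41.4
soap 788 z [0.2016 0.2054 0.208 ] rect [ 414.5 -216.2] [57.3 55.6] 88.8 circ 414.3 -216.3 28.8
must 896 z [0.1364 0.1421 0.1448] rect [ 657.  -227.4] [68.  67.2] 71.9 circ 656.4 -227.7 34.7
caddyrim 902 z [0.0533 0.0624 0.0661] rect [550.2 -20.7] [140.5 180.2] 1.4 circ 549.9 -20.9 113.4
```

View pics/topz.png

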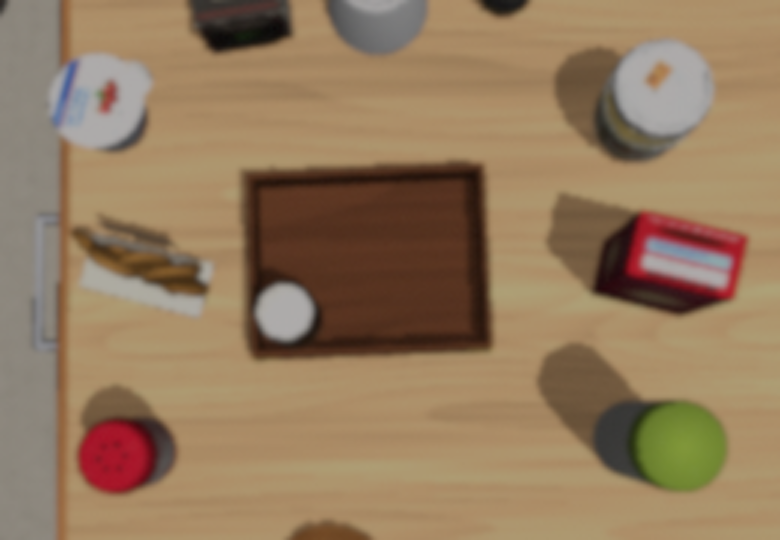

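View pics/sidez.png

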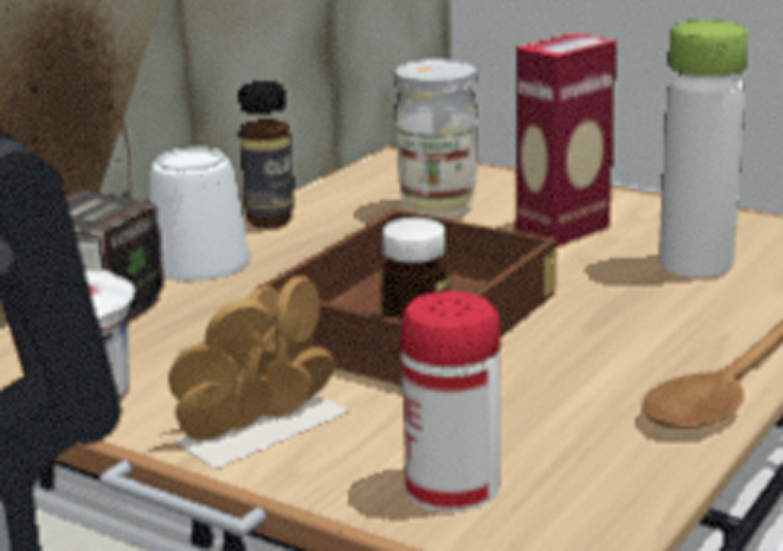

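Run:
```python
from h import *
for n,(u0,v0,u1,v1) in (('top0',(180,185,238,228)),('side0',(184,205,256,285))):
    c=dict(np.load(n+'.npz')); W=cloud(c); I=c['image'].astype(int)
    P=W[v0:v1,u0:u1].reshape(-1,3); C=I[v0:v1,u0:u1].reshape(-1,3)
    ok=(P[:,2]>.012)&(P[:,0]>.45)&(P[:,0]<.62)&(P[:,1]>.08)&(P[:,1]<.23)
    P=P[ok];C=C[ok]
    white=(C.min(1)>140)&(C.max(1)-C.min(1)<40)
    print(n,'white',white.sum(),np.round(np.percentile(P[white],[3,25,50,75,97],axis=0),3).tolist())
    for zl in np.arange(.012,.12,.012):
        m=(P[:,2]>zl)&(P[:,2]<zl+.012)
        if m.sum()>5: print(round(zl,3),m.sum(),np.round(np.percentile(P[m],[2,50,98],axis=0)[:,:2],3).tolist(), 'white',white[m].sum())
    q=P[(P[:,2]>.03)]
    r=cv2.minAreaRect(q[:,:2].astype(np.float32)*1000);print(r)
    w=P[white]; 
    if len(w)>10:
        r=cv2.minAreaRect(w[:,:2].astype(np.float32)*1000);print('w',r)
        A=w-w.mean(0);print(np.linalg.svd(A)[2][2],np.linalg.svd(A)[1]/len(w)**.5)
    # draw plan view
    img=np.full((600,600,3),255,np.uint8)
    for p,cc in zip(P,C):
        x=int((.24-p[1])*3300);y=int((.64-p[0])*3300)
        cv2.circle(img,(x,y),3,tuple(int(a) for a in (np.array([255-2000*(p[2]-.016),0,2000*(p[2]-.016)]).clip(0,255))),-1 if True else 1)
    for k in range(6):
        cv2.line(img,(0,int((.02*k+.04)*3300)),(600,int((.02*k+.04)*3300)),(200,200,200)); cv2.putText(img,str(round(.6-.02*k,2)),(0,int((.02*k+.04)*3300)),0,.5,(0,0,0))
        cv2.putText(img,str(round(.22-.02*k,2)),(int((.02+.02*k)*3300),590),0,.5,(0,0,0))
    cv2.imwrite('pics/plan_'+n+'.png',img)
    cv2.imwrite('pics/b_'+n+'.png',cv2.resize(c['image'][v0-8:v1+8,u0-8:u1+8,::-1],None,fx=8,fy=8,interpolation=cv2.INTER_CUBIC)[:600])
```

```text
top0 white 254 [[0.518, 0.108, 0.015], [0.526, 0.134, 0.017], [0.535, 0.161, 0.018], [0.542, 0.184, 0.019], [0.552, 0.202, 0.021]]
0.012 2015 [[0.51, 0.087], [0.562, 0.153], [0.608, 0.22]] white 253
0.024 14 [[0.536, 0.109], [0.572, 0.158], [0.581, 0.188]] white 1
0.036 24 [[0.527, 0.102], [0.537, 0.127], [0.581, 0.179]] white 0
0.048 63 [[0.526, 0.105], [0.533, 0.12], [0.58, 0.195]] white 0
0.06 26 [[0.531, 0.103], [0.548, 0.124], [0.579, 0.174]] white 0
0.072 76 [[0.533, 0.108], [0.56, 0.16], [0.573, 0.196]] white 0
0.084 86 [[0.534, 0.104], [0.545, 0.137], [0.562, 0.179]] white 0
0.096 175 [[0.536, 0.109], [0.545, 0.144], [0.555, 0.177]] white 0
((554.474365234375, 148.81753540039062), (104.0244369506836, 36.400875091552734), 72.1443099975586)
w ((534.9934692382812, 154.1575469970703), (101.89623260498047, 37.605072021484375), 88.87794494628906)
[-2.60877720e-02 -3.81162014e-04 -9.99659583e-01] [0.02966949 0.00748906 0.00170948]
side0 white 453 [[0.517, 0.112, 0.016], [0.529, 0.141, 0.017], [0.537, 0.164, 0.018], [0.548, 0.187, 0.018], [0.566, 0.202, 0.019]]
0.012 1674 [[0.471, 0.089], [0.528, 0.17], [0.606, 0.22]] white 453
0.024 274 [[0.528, 0.11], [0.547, 0.162], [0.567, 0.2]] white 0
0.036 317 [[0.526, 0.11], [0.546, 0.162], [0.568, 0.202]] white 0
0.048 370 [[0.526, 0.111], [0.543, 0.162], [0.57, 0.201]] white 0
0.06 303 [[0.532, 0.123], [0.55, 0.175], [0.572, 0.201]] white 0
0.072 314 [[0.531, 0.11], [0.542, 0.163], [0.568, 0.197]] white 0
0.084 254 [[0.532, 0.11], [0.541, 0.153], [0.557, 0.184]] white 0
0.096 189 [[0.533, 0.114], [0.542, 0.153], [0.553, 0.181]] white 0
((549.541015625, 154.31961059570312), (106.91155242919922, 31.662202835083008), 62.208255767822266)
w ((542.9672241210938, 153.4862060546875), (102.49944305419922, 46.54127502441406), 70.06825256347656)
[ 0.00586432 -0.00227533  0.99998022] [0.02957609 0.00887484 0.00075018]
```

View pics/plan_top0.png

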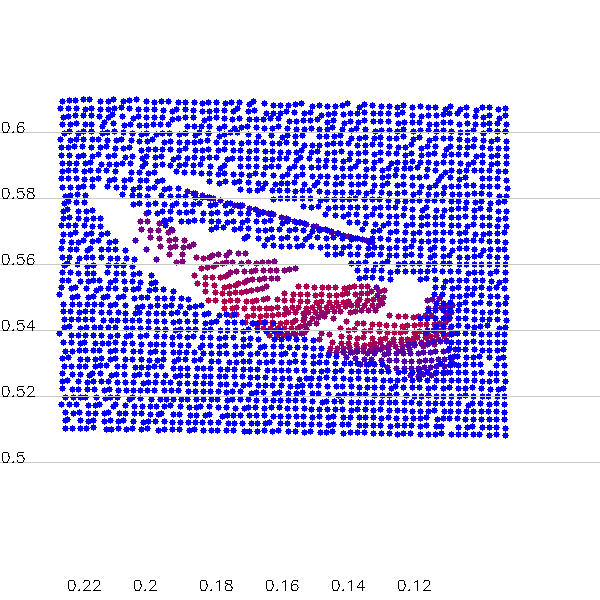

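View pics/plan_side0.png

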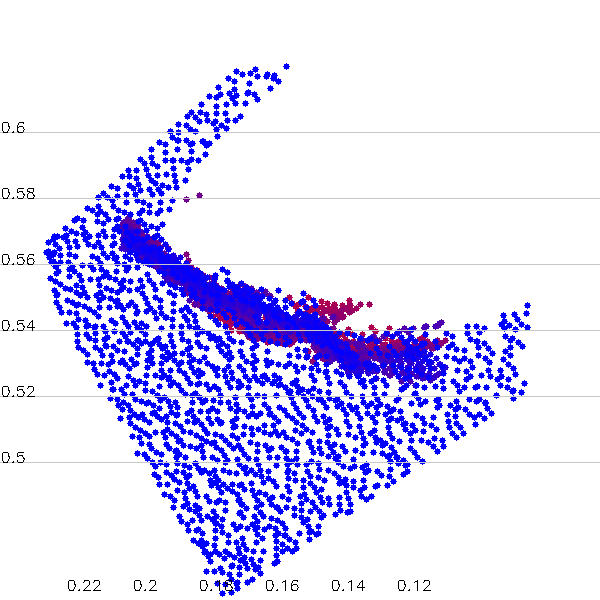

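View pics/b_top0.png

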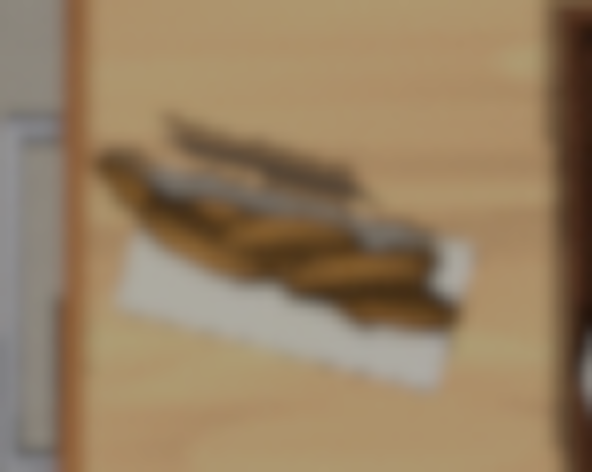

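View pics/b_side0.png

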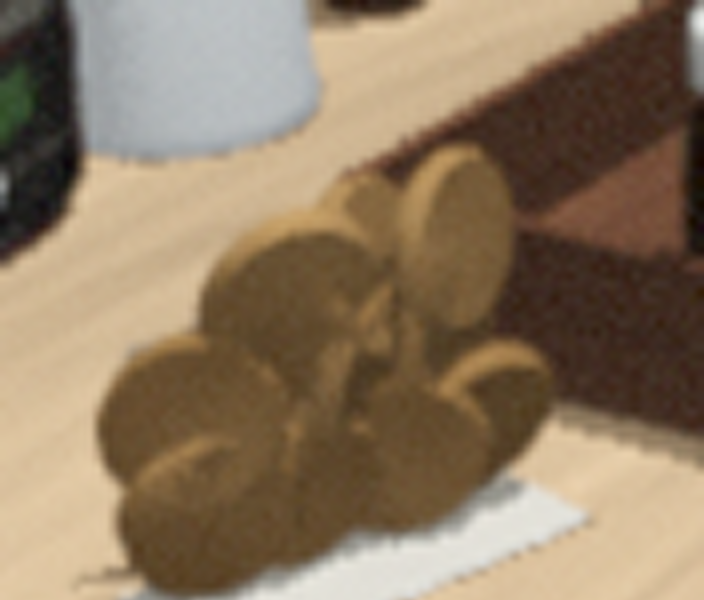

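Run:
```python
from h import *
def ray(c,u,v,z):
    K=c['mtx'];T=c['world_from_camera'];d=T[:3,:3]@np.array([(u-K[0,2])/K[0,0],(v-K[1,2])/K[1,1],1]);o=T[:3,3]
    return o+d*(z-o[2])/d[2]
t=dict(np.load('top0.npz'));s=dict(np.load('side0.npz'))
for p in [(118,303),(437,390),(472,240),(140,235)]:
    u=172+(p[0]+.5)/8-.5;v=177+(p[1]+.5)/8-.5;print('top',p,np.round(ray(t,u,v,.017)*1000,1))
for p in [(590,517),(522,478)]:
    u=176+(p[0]+.5)/8-.5;v=197+(p[1]+.5)/8-.5;print('side',p,np.round(ray(s,u,v,.017)*1000,1))
# joint footprint: white points from both, close to z
cv2.imwrite('pics/lbl.png',cv2.resize(s['image'][235:290,180:260,::-1],None,fx=9,fy=9,interpolation=cv2.INTER_CUBIC))
# back strip
W=cloud(t);P=W[185:228,180:238].reshape(-1,3);m=(P[:,2]>.024)&(P[:,0]>.563)&(P[:,1]>.12)&(P[:,1]<.2)
q=P[m]; 
k=np.polyfit(q[:,1],q[:,0],1);r=q[:,0]-np.polyval(k,q[:,1]); q=q[abs(r)<.003];print('strip',len(q),np.polyfit(q[:,1],q[:,0],1),q.min(0),q.max(0))
# paper silhouettes
for c,n in((t,'t'),(s,'s')):
    W=cloud(c);I=c['image'].astype(int);m=(I.min(2)>125)&(I.max(2)-I.min(2)<30)&(abs(W[...,0]-.545)<.05)&(abs(W[...,1]-.153)<.062)&(W[...,2]<.024)
    m=cv2.morphologyEx(m.astype(np.uint8),cv2.MORPH_OPEN,np.ones((2,2)))>0
    q=W[m];hull=cv2.minAreaRect(q[:,:2].astype(np.float32)*1000);print(n,m.sum(),hull)
```

```text
top (118, 303) [539.6 206.1  17. ]
top (437, 390) [512.5 112.4  17. ]
top (472, 240) [556.3 102.   17. ]
top (140, 235) [559.5 199.8  17. ]
side (590, 517) [512.8 111.8  17. ]
side (522, 478) [537.3 104.3  17. ]
strip 27 [0.00991759 0.56960855] [0.56841751 0.13440138 0.03033705] [0.57402751 0.19750347 0.08178391]
t 281 ((533.5775756835938, 151.75314331054688), (100.97406768798828, 37.99869918823242), 87.56687927246094)
s 713 ((549.0794067382812, 173.60781860351562), (99.82017517089844, 117.53833770751953), 11.602069854736328)
```

View pics/lbl.png

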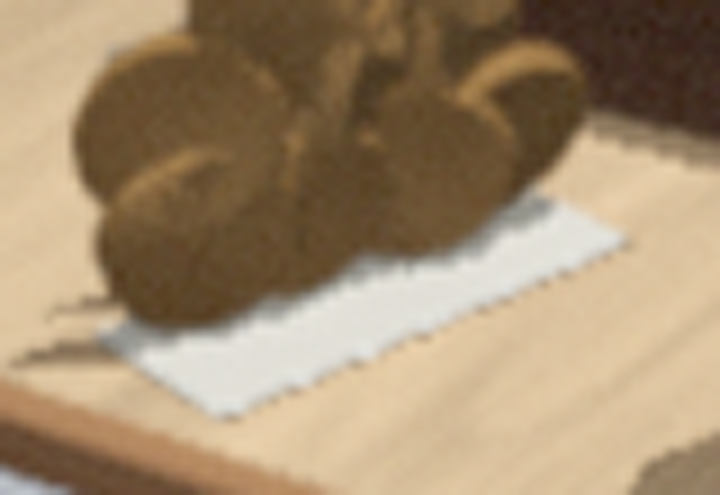

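```bash
cat >> h.py <<'E'
CY=np.radians(91.4); CC=np.array([.5502,-.0207])
def cad(a,b):  # caddy mm -> world m
    return CC+np.array([[np.cos(CY),-np.sin(CY)],[np.sin(CY),np.cos(CY)]])@np.array([a,b])/1000
def tocad(p): return np.array([[np.cos(CY),np.sin(CY)],[-np.sin(CY),np.cos(CY)]])@(np.asarray(p)[:2]-CC)*1000
def jyaw(Rm): return np.degrees(np.arctan2(Rm[1,2],Rm[0,2]))
def plan(tgt,yaw,n,up=None):
    """shift/turn to tgt (m) with jaw yaw (deg, mod 180) in n equal rows turning together"""
    s=bot.read_state(); Rm=R.from_rotvec(s['tcp_rot']).as_matrix(); p=np.array(s['tool_pos'])
    d=(yaw-jyaw(Rm)+90)%180-90
    for dd in (d,d-180 if d>0 else d+180):
        # world target rotation: tool y=-Z, z=(cos,sin,0)
        y=np.radians(jyaw(Rm)+dd); z=np.array([np.cos(y),np.sin(y),0]); yy=np.array([0,0,-1.]); x=np.cross(yy,z)
        Rt=np.stack([x,yy,z],1)
        ang=-np.radians(dd)   # about tool y (points down)
        tilt=Rm.T@R.from_rotvec([0,0,np.radians(dd)]).inv().as_matrix()@Rt
        print('turn about y total %.3f rad (%.1f deg), min rows %d; tilt fix'%(ang,-dd,np.ceil(abs(dd)/10.7)),np.round(R.from_matrix(tilt).as_rotvec(),4))
        step=(np.asarray(tgt)-p)/n
        ca=Rm.copy(); 
        rows=[]
        for i in range(n):
            rows.append(np.round(np.r_[ca.T@step,0,ang/n,0],4)); ca=ca@R.from_rotvec([0,ang/n,0]).as_matrix()
        for r in rows: print('   ',[float(v) for v in r])
def st():
    s=bot.read_state(); Rm=R.from_rotvec(s['tcp_rot']).as_matrix()
    print('t',round(s['time'],2),'pos',np.round(np.array(s['tool_pos'])*1000,1),'jaw',round(jyaw(Rm),2),'down',np.round(Rm[:,1],3),'F',np.round(s['wrist_force'],1),'w',round(s['width'],3),'q6',round(s['q'][5],2))
E
python3 - <<'E'
from h import *
st(); print(cad(-26,40),cad(54,-34)); plan([.549,.1535,.2],-16.1,10)
E
```

```text
t 0.1 pos [286.5 610.4 209.5] jaw 64.86 down [-0.001 -0.002 -1.   ] F [ 0.3  0.6 -0.4] w 0.999 q6 -0.04
[ 0.51084718 -0.04766953] [0.58287051 0.03411457]
turn about y total 1.413 rad (81.0 deg), min rows 8; tilt fix [ 0.0021 -0.     -0.0001]
    [0.0432, 0.001, -0.0302, 0.0, 0.1413, 0.0]
    [0.047, 0.001, -0.0238, 0.0, 0.1413, 0.0]
    [0.0499, 0.001, -0.017, 0.0, 0.1413, 0.0]
    [0.0518, 0.001, -0.0098, 0.0, 0.1413, 0.0]
    [0.0526, 0.001, -0.0024, 0.0, 0.1413, 0.0]
    [0.0525, 0.001, 0.0051, 0.0, 0.1413, 0.0]
    [0.0512, 0.001, 0.0124, 0.0, 0.1413, 0.0]
    [0.049, 0.001, 0.0195, 0.0, 0.1413, 0.0]
    [0.0457, 0.001, 0.0262, 0.0, 0.1413, 0.0]
    [0.0416, 0.001, 0.0324, 0.0, 0.1413, 0.0]
turn about y total -1.729 rad (-99.0 deg), min rows 10; tilt fix [ 0.0021 -0.     -0.0001]
    [0.0432, 0.001, -0.0302, 0.0, -0.1729, 0.0]
    [0.0373, 0.001, -0.0372, 0.0, -0.1729, 0.0]
    [0.0304, 0.001, -0.0431, 0.0, -0.1729, 0.0]
    [0.0225, 0.001, -0.0476, 0.0, -0.1729, 0.0]
    [0.014, 0.001, -0.0508, 0.0, -0.1729, 0.0]
    [0.0051, 0.001, -0.0525, 0.0, -0.1729, 0.0]
    [-0.004, 0.001, -0.0525, 0.0, -0.1729, 0.0]
    [-0.013, 0.001, -0.0511, 0.0, -0.1729, 0.0]
    [-0.0216, 0.001, -0.0481, 0.0, -0.1729, 0.0]
    [-0.0296, 0.001, -0.0436, 0.0, -0.1729, 0.0]
```

```bash
python3 -m handwheel '[[0.0432,0.001,-0.0302,0.002,0.1413,0,1],[0.047,0.001,-0.0238,0,0.1413,0,1],[0.0499,0.001,-0.017,0,0.1413,0,1],[0.0518,0.001,-0.0098,0,0.1413,0,1],[0.0526,0.001,-0.0024,0,0.1413,0,1],[0.0525,0.001,0.0051,0,0.1413,0,1],[0.0512,0.001,0.0124,0,0.1413,0,0.8],[0.049,0.001,0.0195,0,0.1413,0,0.8]]' 40 && python3 -m handwheel '[[0.0457,0.001,0.0262,0,0.1413,0,0.8],[0.0416,0.001,0.0324,0,0.1413,0,0.8],[0,0,0,0,0,0,0.8]]'
python3 - <<'E'
from h import *
st(); plan([.549,.1535,.065],-16.1,3)
E
```

```text
time: 1.1
tool_pos: [0.4972, 0.2438, 0.2019]
tcp_rot: [-1.206, 1.212, -1.211]
wrist_force: [-0.4, -0.0, -0.1]
width: 0.798
time: 1.48
tool_pos: [0.5506, 0.1509, 0.1996]
tcp_rot: [-1.059, 1.417, -1.416]
wrist_force: [-0.8, 0.8, 0.6]
width: 0.806
t 1.48 pos [550.6 150.9 199.6] jaw -16.4 down [ 0.     0.001 -1.   ] F [-0.8  0.8  0.6] w 0.806 q6 0.51
turn about y total -0.005 rad (-0.3 deg), min rows 1; tilt fix [-0.0002  0.     -0.0008]
    [-0.0007, 0.0449, -0.0008, 0.0, -0.0017, 0.0]
    [-0.0007, 0.0449, -0.0008, 0.0, -0.0017, 0.0]
    [-0.0007, 0.0449, -0.0008, 0.0, -0.0017, 0.0]
turn about y total 3.136 rad (179.7 deg), min rows 17; tilt fix [-0.0002  0.     -0.0008]
    [-0.0007, 0.0449, -0.0008, 0.0, 1.0455, 0.0]
    [0.0003, 0.0449, -0.0009, 0.0, 1.0455, 0.0]
    [0.001, 0.0449, -0.0002, 0.0, 1.0455, 0.0]
```

```bash
python3 -m handwheel '[[-0.002,0.045,-0.0022,0,-0.005,0,0.8],[0,0.045,0,0,0,0,0.8],[0,0.030,0,0,0,0,0.8],[0,0.015,0,0,0,0,0.8],[0,0,0,0,0,0,0.8]]'
python3 - <<'E'
from h import *
st(); shot('side','side1'); shot('top','top1')
E
```

```text
time: 2.1
tool_pos: [0.5468, 0.1572, 0.0642]
tcp_rot: [-1.067, 1.411, -1.407]
wrist_force: [0.2, -0.1, 0.6]
width: 0.802
t 2.1 pos [546.8 157.2  64.2] jaw -15.76 down [-0.002  0.001 -1.   ] F [ 0.2 -0.1  0.6] w 0.802 q6 0.51
```

View pics/side1.png

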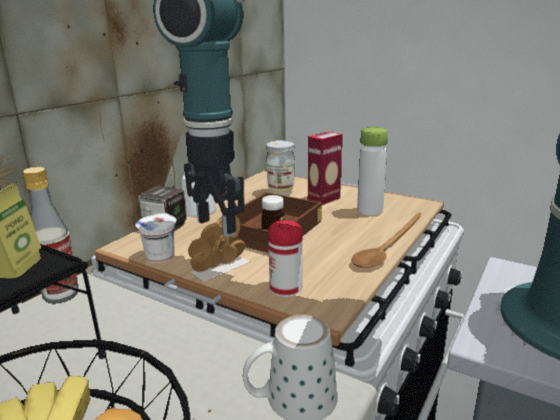

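View pics/top1.png

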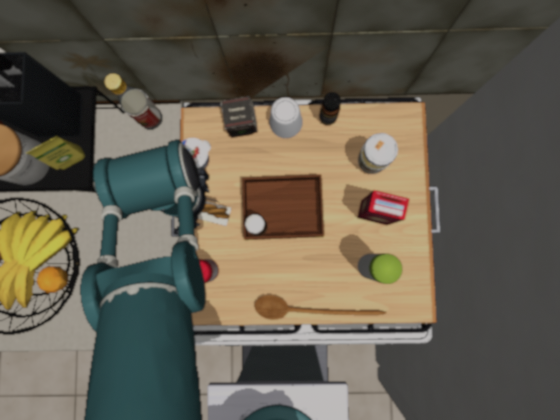

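Run:
```python
from h import *
for n in('side1','top1'):
    c=dict(np.load(n+'.npz'));T=np.linalg.inv(c['world_from_camera']);
    for p in([.5468,.1572,.0642],[.5468,.1572,.14],[.548,.154,.016]):
        q=c['mtx']@(T@np.r_[p,1])[:3];print(n,p,q[:2]/q[2])
    W=cloud(c)
    I=c['image'].astype(int)
    m=(I.max(2)<70)&(W[...,2]>.05)&(W[...,2]<.16)&(abs(W[...,0]-.547)<.15)&(abs(W[...,1]-.157)<.12)
    P=W[m]
    for z in np.arange(.05,.16,.015):
        k=(P[:,2]>z)&(P[:,2]<z+.015)
        if k.sum()>4:print(round(z,3),k.sum(),np.round(P[k].min(0),3),np.round(P[k].max(0),3))
c=dict(np.load('side1.npz'));cv2.imwrite('pics/s1z.png',cv2.resize(c['image'][130:300,140:300,::-1],None,fx=3.5,fy=3.5,interpolation=cv2.INTER_CUBIC))
```

```text
side1 [0.5468, 0.1572, 0.0642] [216.96491603 243.19002813]
side1 [0.5468, 0.1572, 0.14] [214.03223488 202.35785574]
side1 [0.548, 0.154, 0.016] [219.33437981 266.80657363]
0.05 166 [0.501 0.041 0.05 ] [0.563 0.074 0.065]
0.065 83 [0.494 0.042 0.065] [0.659 0.207 0.08 ]
0.08 176 [0.486 0.037 0.08 ] [0.582 0.151 0.095]
0.095 121 [0.498 0.14  0.096] [0.583 0.179 0.11 ]
0.11 154 [0.498 0.14  0.11 ] [0.584 0.178 0.125]
0.125 152 [0.485 0.139 0.125] [0.592 0.186 0.14 ]
0.14 331 [0.478 0.139 0.14 ] [0.611 0.189 0.155]
0.155 117 [0.479 0.151 0.155] [0.61  0.188 0.16 ]
top1 [0.5468, 0.1572, 0.0642] [202.95254885 208.8731468 ]
top1 [0.5468, 0.1572, 0.14] [195.36772217 204.96868663]
top1 [0.548, 0.154, 0.016] [208.54918834 210.52093727]
0.05 55 [0.426 0.038 0.05 ] [0.613 0.134 0.065]
0.065 8 [0.427 0.039 0.066] [0.608 0.139 0.077]
0.08 6 [0.425 0.133 0.084] [0.431 0.14  0.095]
0.14 52 [0.501 0.133 0.141] [0.601 0.158 0.154]
0.155 12 [0.506 0.129 0.155] [0.603 0.156 0.16 ]
```

View pics/s1z.png

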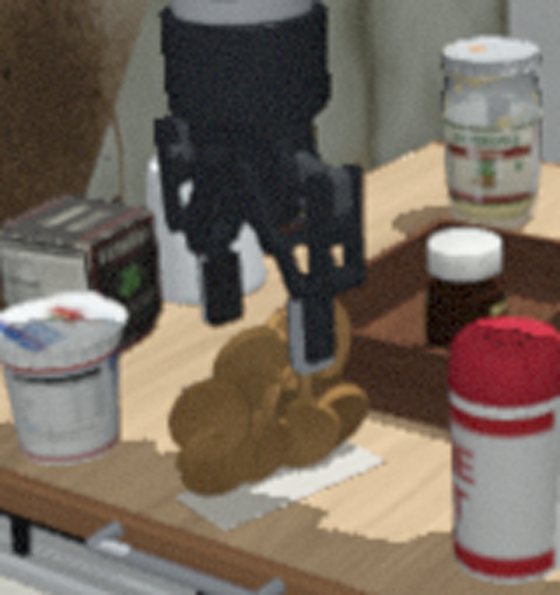

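```bash
python3 -m handwheel '[[0,0,0,0,0,0,0.3],[0,0,0,0,0,0,0.3],[0,0,0,0,0,0,0.3],[0,0,0,0,0,0,0.3]]' 40 && python3 -m handwheel '[[0,-0.02,0,0,0,0,0.3],[0,-0.04,0,0,0,0,0.3],[0,-0.05,0,0,0,0,0.3]]'
python3 - <<'E'
from h import *
st(); shot('side','side2')
plan(np.r_[cad(-26,40),.16],1.4,6)
E
```

```text
time: 2.7
tool_pos: [0.5491, 0.1573, 0.0671]
tcp_rot: [-1.061, 1.409, -1.409]
wrist_force: [-0.8, 0.3, 7.0]
width: 0.503
time: 3.08
tool_pos: [0.5463, 0.1562, 0.1744]
tcp_rot: [-1.068, 1.412, -1.408]
wrist_force: [0.8, 0.4, -3.1]
width: 0.504
t 3.08 pos [546.3 156.2 174.4] jaw -15.82 down [-0.003  0.001 -1.   ] F [ 0.8  0.4 -3.1] w 0.504 q6 0.51
turn about y total -0.301 rad (-17.2 deg), min rows 2; tilt fix [-0.0088  0.     -0.0065]
    [0.0348, 0.0038, 0.0028, 0.0, -0.0501, 0.0]
    [0.0348, 0.0038, 0.001, 0.0, -0.0501, 0.0]
    [0.0349, 0.0038, -0.0007, 0.0, -0.0501, 0.0]
    [0.0348, 0.0038, -0.0024, 0.0, -0.0501, 0.0]
    [0.0346, 0.0038, -0.0042, 0.0, -0.0501, 0.0]
    [0.0344, 0.0038, -0.0059, 0.0, -0.0501, 0.0]
turn about y total 2.841 rad (162.8 deg), min rows 16; tilt fix [-0.0088  0.     -0.0065]
    [0.0348, 0.0038, 0.0028, 0.0, 0.4735, 0.0]
    [0.0297, 0.0038, 0.0183, 0.0, 0.4735, 0.0]
    [0.018, 0.0038, 0.0298, 0.0, 0.4735, 0.0]
    [0.0024, 0.0038, 0.0348, 0.0, 0.4735, 0.0]
    [-0.0137, 0.0038, 0.0321, 0.0, 0.4735, 0.0]
    [-0.0268, 0.0038, 0.0223, 0.0, 0.4735, 0.0]
```

View pics/side2.png

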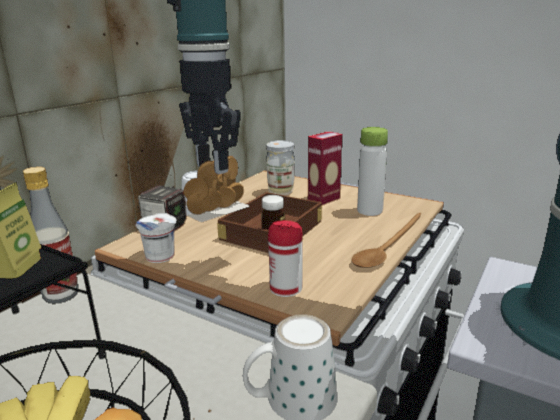

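```bash
python3 -m handwheel '[[0.035,-0.02,0.003,0,-0.05,0,0.3],[0.035,-0.003,0.001,0,-0.05,0,0.3],[0.035,0,-0.001,0,-0.05,0,0.3],[0.035,0,-0.002,0,-0.05,0,0.3],[0.033,0,-0.004,0,-0.05,0,0.3],[0.031,0,-0.006,0,-0.05,0,0.3],[0,0,0,0,0,0,0.3],[0,0,0,0,0,0,0.3]]'
python3 - <<'E'
from h import *
st(); c=shot('side','side3'); c=shot('top','top3')
plan(np.r_[cad(-22.5,40),.078],1.4,4)
E
```

```text
time: 4.12
tool_pos: [0.5074, -0.0441, 0.1976]
tcp_rot: [-1.218, 1.193, -1.191]
wrist_force: [-0.2, -0.5, -2.3]
width: 0.5
t 4.12 pos [507.4 -44.1 197.6] jaw 1.31 down [ 0.001  0.002 -1.   ] F [-0.2 -0.5 -2.3] w 0.5 q6 -0.16
turn about y total -0.000 rad (-0.0 deg), min rows 1; tilt fix [-0.0009  0.     -0.0021]
    [0.0002, 0.0299, 0.0008, 0.0, -0.0, 0.0]
    [0.0002, 0.0299, 0.0008, 0.0, -0.0, 0.0]
    [0.0002, 0.0299, 0.0008, 0.0, -0.0, 0.0]
    [0.0002, 0.0299, 0.0008, 0.0, -0.0, 0.0]
turn about y total 3.142 rad (180.0 deg), min rows 17; tilt fix [-0.0009  0.     -0.0021]
    [0.0002, 0.0299, 0.0008, 0.0, 0.7854, 0.0]
    [-0.0004, 0.0299, 0.0007, 0.0, 0.7854, 0.0]
    [-0.0008, 0.0299, 0.0002, 0.0, 0.7854, 0.0]
    [-0.0007, 0.0299, -0.0004, 0.0, 0.7854, 0.0]
```

View pics/side3.png

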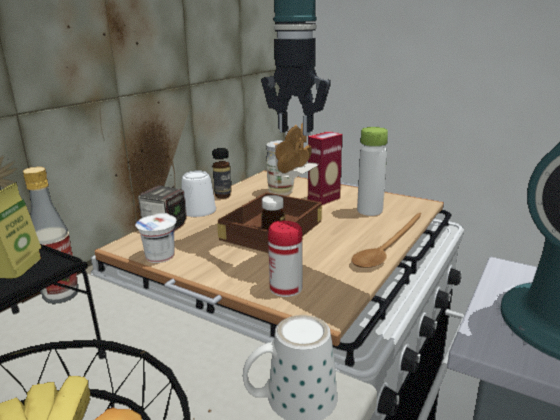

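View pics/top3.png

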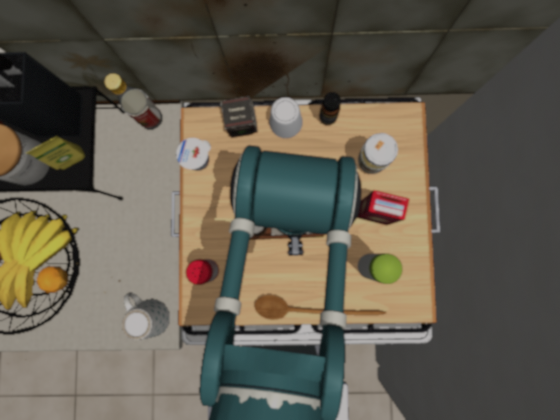

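Run:
```python
from h import *
c=dict(np.load('side3.npz'));W=cloud(c)
v0,v1,u0,u1=115,190,262,330
I=c['image'][v0:v1,u0:u1].astype(int);P=W[v0:v1,u0:u1]
m=(P[...,2]>.10)&(P[...,2]<.26)&(abs(P[...,0]-.507)<.06)&(abs(P[...,1]+.048)<.08)
w=m&(I.min(2)>130)&(I.max(2)-I.min(2)<45)
for k,n in((w,'white'),(m&~w&(I[...,0]-I[...,2]>30),'brown')):
    print(n,k.sum(),np.round(np.percentile(P[k],[1,5,50,95,99],axis=0)*1000,1).tolist())
    r=cv2.minAreaRect(P[k][:,:2].astype(np.float32)*1000);print(r,tocad(np.array(r[0])/1000))
cv2.imwrite('pics/s3z.png',cv2.resize(c['image'][v0:v1,u0:u1,::-1],None,fx=7,fy=7,interpolation=cv2.INTER_CUBIC))
```

```text
white 220 [[482.3, -95.3, 147.8], [483.5, -89.9, 148.1], [496.9, -38.7, 148.8], [513.6, 0.4, 149.8], [522.9, 1.6, 152.5]]
((505.8731689453125, -47.64056396484375), (100.61227416992188, 49.07592010498047), 88.23046875) [-25.8495209  44.9718157]
brown 1108 [[495.3, -92.3, 153.4], [497.5, -73.0, 157.4], [504.4, -28.5, 188.7], [515.0, 3.4, 228.5], [518.6, 6.0, 234.4]]
((512.5122680664062, -45.73017883300781), (48.7625617980957, 104.13278198242188), 11.841876029968262) [-24.10191369  38.28802355]
```

View pics/s3z.png

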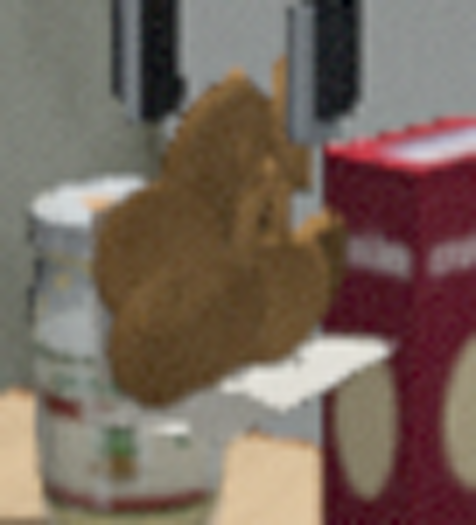

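```bash
python3 -m handwheel '[[0,0.03,0.0045,0,0,0,0.3],[0,0.04,0,0,0,0,0.3],[0,0.03,0,0,0,0,0.3],[0,0.015,0,0,0,0,0.3],[0,0.005,0,0,0,0,0.3],[0,0,0,0,0,0,0.3]]'
python3 - <<'E'
from h import *
st(); print(tocad(bot.read_state()['tool_pos'])); c=shot('side','side4')
cv2.imwrite('pics/s4z.png',cv2.resize(c['image'][110:280,180:380,::-1],None,fx=3.5,fy=3.5,interpolation=cv2.INTER_CUBIC))
E
```

```text
time: 4.97
tool_pos: [0.5128, -0.0439, 0.0784]
tcp_rot: [-1.218, 1.191, -1.191]
wrist_force: [0.1, -0.0, -2.4]
width: 0.505
t 4.97 pos [512.8 -43.9  78.4] jaw 1.4 down [ 0.002  0.002 -1.   ] F [ 0.1 -0.  -2.4] w 0.505 q6 -0.16
[-22.26919535  37.93524472]
```

View pics/s4z.png

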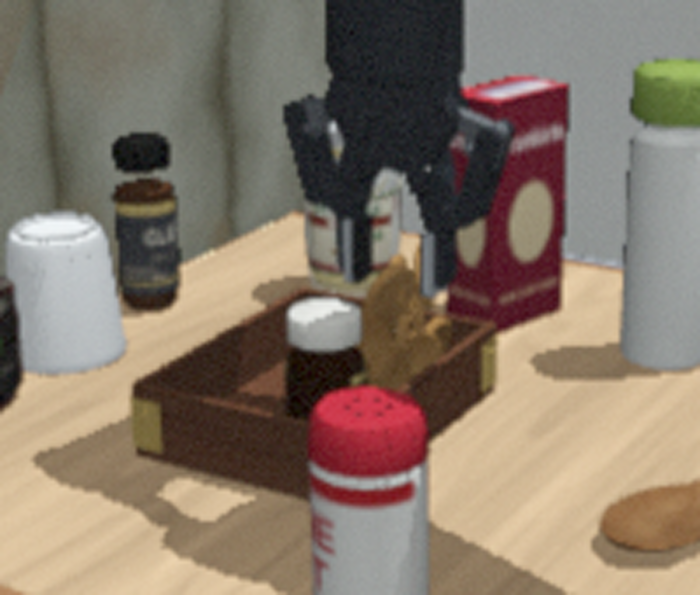

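```bash
python3 -m handwheel '[[0,0.003,-0.002,0,0,0,0.3],[0,0.002,0,0,0,0,0.3],[0,0.0015,0,0,0,0,0.3],[0,0,0,0,0,0,0.3]]'
python3 - <<'E'
from h import *
st(); print(tocad(bot.read_state()['tool_pos']))
E
```

```text
time: 5.52
tool_pos: [0.5105, -0.044, 0.0731]
tcp_rot: [-1.218, 1.191, -1.191]
wrist_force: [-3.5, 1.1, 8.1]
width: 0.506
t 5.53 pos [510.5 -44.   73.1] jaw 1.37 down [ 0.001  0.002 -1.   ] F [-3.5  1.1  8.1] w 0.506 q6 -0.16
[-22.35783894  40.25596136]
```

```bash
python3 -m handwheel '[[0,0,0,0,0,0,0.65],[0,0,0,0,0,0,0.7],[0,0,0,0,0,0,0.75],[0,-0.03,0,0,0,0,0.85],[0,-0.06,0,0,0,0,1],[0,-0.03,0,0,0,0,1]]'
python3 - <<'E'
from h import *
st(); c=shot('side','side5')
cv2.imwrite('pics/s5z.png',cv2.resize(c['image'][110:280,180:380,::-1],None,fx=3.5,fy=3.5,interpolation=cv2.INTER_CUBIC))
plan([.4102,.1545,.190],91.4,9)
E
```

```text
time: 6.28
tool_pos: [0.5118, -0.0445, 0.1947]
tcp_rot: [-1.216, 1.188, -1.193]
wrist_force: [1.0, -0.1, -0.4]
width: 1.0
t 6.28 pos [511.8 -44.5 194.7] jaw 1.37 down [ 0.006  0.001 -1.   ] F [ 1.  -0.1 -0.4] w 1.0 q6 -0.16
turn about y total 1.570 rad (90.0 deg), min rows 9; tilt fix [-0.0109  0.     -0.0001]
    [-0.0224, 0.0008, -0.011, 0.0, 0.1745, 0.0]
    [-0.0202, 0.0008, -0.0147, 0.0, 0.1745, 0.0]
    [-0.0173, 0.0008, -0.018, 0.0, 0.1745, 0.0]
    [-0.0139, 0.0008, -0.0207, 0.0, 0.1745, 0.0]
    [-0.0101, 0.0008, -0.0228, 0.0, 0.1745, 0.0]
    [-0.006, 0.0008, -0.0242, 0.0, 0.1745, 0.0]
    [-0.0017, 0.0008, -0.0249, 0.0, 0.1745, 0.0]
    [0.0027, 0.0008, -0.0248, 0.0, 0.1745, 0.0]
    [0.0069, 0.0008, -0.024, 0.0, 0.1745, 0.0]
turn about y total -1.571 rad (-90.0 deg), min rows 9; tilt fix [-0.0109  0.     -0.0001]
    [-0.0224, 0.0008, -0.011, 0.0, -0.1746, 0.0]
    [-0.024, 0.0008, -0.0069, 0.0, -0.1746, 0.0]
    [-0.0248, 0.0008, -0.0027, 0.0, -0.1746, 0.0]
    [-0.0249, 0.0008, 0.0017, 0.0, -0.1746, 0.0]
    [-0.0242, 0.0008, 0.006, 0.0, -0.1746, 0.0]
    [-0.0228, 0.0008, 0.0101, 0.0, -0.1746, 0.0]
    [-0.0207, 0.0008, 0.0139, 0.0, -0.1746, 0.0]
    [-0.018, 0.0008, 0.0173, 0.0, -0.1746, 0.0]
    [-0.0147, 0.0008, 0.0202, 0.0, -0.1746, 0.0]
```

View pics/s5z.png

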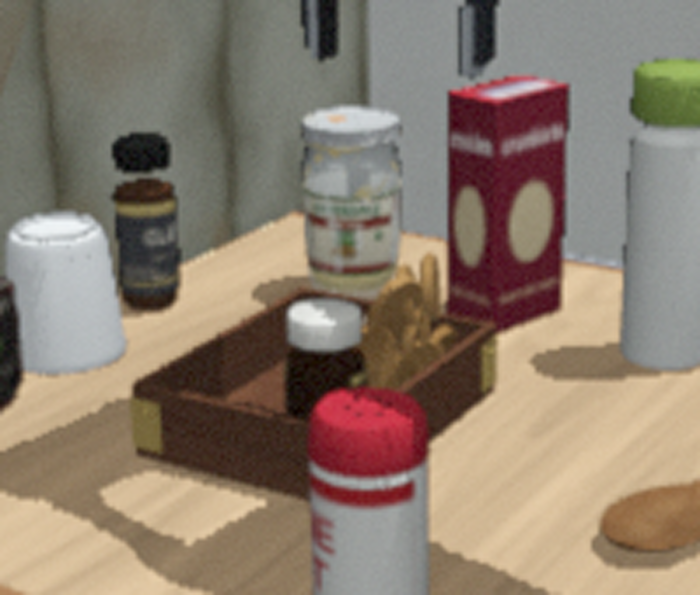

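```bash
python3 -m handwheel '[[-0.0224,0,-0.011,0,-0.1746,0,1],[-0.024,0,-0.0069,0,-0.1746,0,1],[-0.0248,0,-0.0027,0,-0.1746,0,1],[-0.0249,0,0.0017,0,-0.1746,0,1],[-0.0242,0,0.006,0,-0.1746,0,1],[-0.0228,0,0.0101,0,-0.1746,0,1],[-0.0207,0,0.0139,0,-0.1746,0,1],[-0.018,0,0.0173,0,-0.1746,0,1]]' && python3 -m handwheel '[[-0.0147,0,0.0202,0,-0.1746,0,1],[0,0,0,0,0,0,0.9],[0,0,0,0,0,0,0.9]]'
python3 - <<'E'
from h import *
st()
plan([.4102,.1545,.066],91.4,3)
E
```

```text
time: 7.32
tool_pos: [0.4173, 0.1334, 0.191]
tcp_rot: [-1.566, 0.113, -0.114]
wrist_force: [1.1, -0.3, 1.1]
width: 0.997
time: 7.7
tool_pos: [0.4065, 0.1546, 0.1913]
tcp_rot: [-1.57, -0.019, 0.017]
wrist_force: [1.1, -0.1, -0.3]
width: 0.899
t 7.7 pos [406.5 154.6 191.3] jaw 91.31 down [ 0.001  0.001 -1.   ] F [ 1.1 -0.1 -0.3] w 0.899 q6 -1.29
turn about y total -0.002 rad (-0.1 deg), min rows 1; tilt fix [-0.0012 -0.      0.0009]
    [0.0012, 0.0418, -0.0001, 0.0, -0.0005, 0.0]
    [0.0012, 0.0418, -0.0001, 0.0, -0.0005, 0.0]
    [0.0012, 0.0418, -0.0001, 0.0, -0.0005, 0.0]
turn about y total 3.140 rad (179.9 deg), min rows 17; tilt fix [-0.0012 -0.      0.0009]
    [0.0012, 0.0418, -0.0001, 0.0, 1.0467, 0.0]
    [0.0007, 0.0418, 0.001, 0.0, 1.0467, 0.0]
    [-0.0005, 0.0418, 0.0011, 0.0, 1.0467, 0.0]
```

```bash
python3 -m handwheel '[[0.0037,0.03,0,0,0,0,0.9],[0,0.045,0,0,0,0,0.9],[0,0.035,0,0,0,0,0.9],[0,0.015,0,0,0,0,0.9],[0,0,0,0,0,0,0.9],[0,0,0,0,0,0,0.9]]'
python3 - <<'E'
from h import *
st();c=shot('side','side6')
cv2.imwrite('pics/s6z.png',cv2.resize(c['image'][150:310,180:380,::-1],None,fx=3.5,fy=3.5,interpolation=cv2.INTER_CUBIC))
E
```

```text
time: 8.45
tool_pos: [0.4118, 0.1555, 0.068]
tcp_rot: [-1.568, -0.021, 0.016]
wrist_force: [0.3, -0.6, 0.5]
width: 0.901
t 8.45 pos [411.8 155.5  68. ] jaw 91.37 down [ 0.004  0.002 -1.   ] F [ 0.3 -0.6  0.5] w 0.901 q6 -1.29
```

View pics/s6z.png

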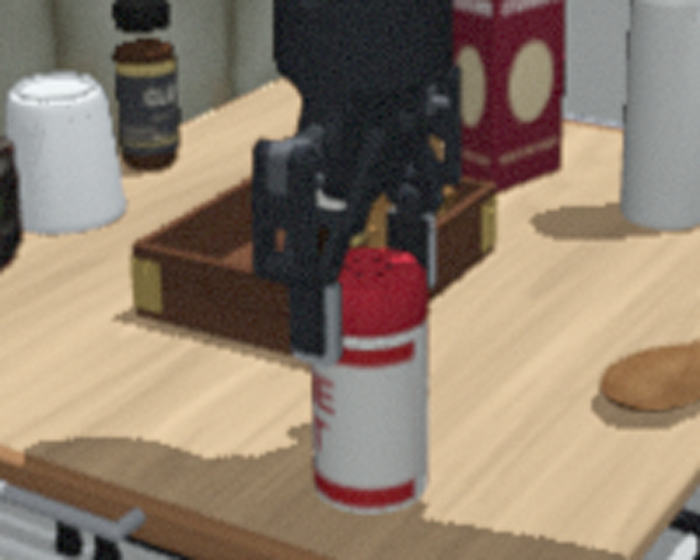

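```bash
python3 -m handwheel '[[0,0.003,0,0,0,0,0.5],[0,0,0,0,0,0,0.4],[0,0,0,0,0,0,0.4],[0,0,0,0,0,0,0.4]]' 40
python3 - <<'E'
from h import *
st()
E
python3 -m handwheel '[[0,-0.03,0,0,0,0,0.4],[0,-0.05,0,0,0,0,0.4],[0,-0.045,0,0,0,0,0.4],[0,0,0,0,0,0,0.4]]'
python3 - <<'E'
from h import *
st();c=shot('side','side7')
cv2.imwrite('pics/s7z.png',cv2.resize(c['image'][100:300,180:380,::-1],None,fx=3,fy=3,interpolation=cv2.INTER_CUBIC))
plan(np.r_[cad(54,-32),.190],91.4,5)
E
```

```text
time: 9.0
tool_pos: [0.4112, 0.1556, 0.0646]
tcp_rot: [-1.568, -0.022, 0.017]
wrist_force: [-0.1, 0.2, 6.0]
width: 0.636
t 9.0 pos [411.2 155.6  64.6] jaw 91.42 down [ 0.003  0.002 -1.   ] F [-0.1  0.2  6. ] w 0.636 q6 -1.29
time: 9.5
tool_pos: [0.4126, 0.1559, 0.1922]
tcp_rot: [-1.567, -0.026, 0.013]
wrist_force: [1.2, 1.5, -2.1]
width: 0.63
t 9.5 pos [412.6 155.9 192.2] jaw 91.42 down [ 0.008  0.004 -1.   ] F [ 1.2  1.5 -2.1] w 0.63 q6 -1.29
turn about y total 0.000 rad (0.0 deg), min rows 1; tilt fix [-0.0024 -0.      0.0035]
    [0.0334, -0.0, -0.0251, 0.0, 0.0001, 0.0]
    [0.0334, -0.0, -0.0251, 0.0, 0.0001, 0.0]
    [0.0334, -0.0, -0.0251, 0.0, 0.0001, 0.0]
    [0.0334, -0.0, -0.0251, 0.0, 0.0001, 0.0]
    [0.0334, -0.0, -0.0251, 0.0, 0.0001, 0.0]
turn about y total -3.141 rad (-180.0 deg), min rows 17; tilt fix [-0.0024 -0.      0.0035]
    [0.0334, -0.0, -0.0251, 0.0, -0.6283, 0.0]
    [0.0123, -0.0, -0.0399, 0.0, -0.6283, 0.0]
    [-0.0135, -0.0, -0.0395, 0.0, -0.6283, 0.0]
    [-0.0342, -0.0, -0.024, 0.0, -0.6283, 0.0]
    [-0.0418, -0.0, 0.0006, 0.0, -0.6283, 0.0]
```

View pics/s7z.png

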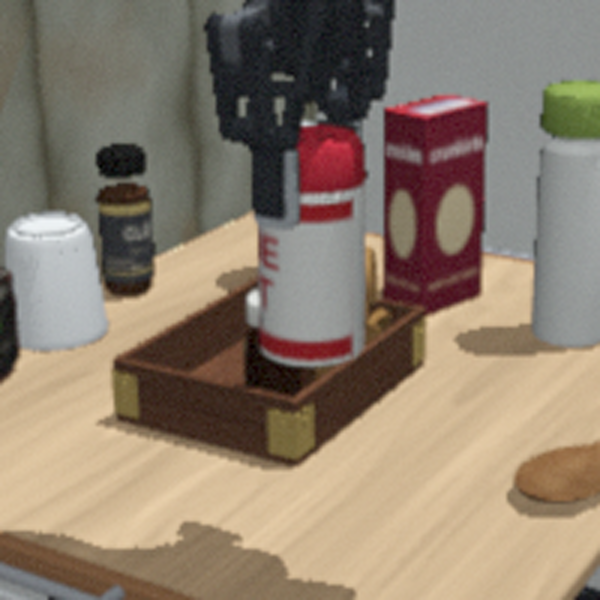

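```bash
python3 -m handwheel '[[0.0334,0,-0.0251,0,0,0,0.4],[0.0334,0,-0.0251,0,0,0,0.4],[0.0334,0,-0.0251,0,0,0,0.4],[0.0334,0,-0.0251,0,0,0,0.4],[0.0334,0,-0.0251,0,0,0,0.4],[0,0,0,0,0,0,0.4],[0,0,0,0,0,0,0.4]]'
python3 - <<'E'
from h import *
st();print(tocad(bot.read_state()['tool_pos']));c=shot('side','side8')
cv2.imwrite('pics/s8z.png',cv2.resize(c['image'][60:260,180:380,::-1],None,fx=3,fy=3,interpolation=cv2.INTER_CUBIC))
W=cloud(c);I=c['image'].astype(int)
m=(abs(W[...,0]-.58)<.06)&(abs(W[...,1]-.035)<.06)&(W[...,2]>.145)&(W[...,2]<.24)&((I.min(2)>110)|((I[...,0]>90)&(I[...,1]<70)))
P=W[m]
from scipy.optimize import least_squares
P=P[P[:,2]<.215]
f=least_squares(lambda a:np.hypot(P[:,0]-a[0],P[:,1]-a[1])-.0265,[.58,.035],loss='soft_l1',f_scale=.001);print(len(P),f.x,tocad(f.x),P[:,2].min())
# same fit on start image for coffee + salt
c=dict(np.load('side0.npz'));W=cloud(c);I=c['image'].astype(int)
m=(abs(W[...,0]-.41)<.06)&(abs(W[...,1]-.155)<.06)&(W[...,2]>.03)&(W[...,2]<.1);P=W[m]
f=least_squares(lambda a:np.hypot(P[:,0]-a[0],P[:,1]-a[1])-.0265,[.41,.155],loss='soft_l1',f_scale=.001);print('salt0',f.x)
m=(abs(W[...,0]-.508)<.04)&(abs(W[...,1]-.037)<.04)&(W[...,2]>.07)&(W[...,2]<.11);P=W[m]
for r in(.02,.0225):
    f=least_squares(lambda a:np.hypot(P[:,0]-a[0],P[:,1]-a[1])-r,[.508,.037],loss='soft_l1',f_scale=.001);print('coffee',r,f.x,tocad(f.x),f.cost)
E
```

```text
time: 10.42
tool_pos: [0.5779, 0.0337, 0.1855]
tcp_rot: [-1.569, -0.015, 0.023]
wrist_force: [-0.2, 0.4, -1.8]
width: 0.633
t 10.43 pos [577.9  33.7 185.5] jaw 91.38 down [-0.005  0.002 -1.   ] F [-0.2  0.4 -1.8] w 0.633 q6 -1.58
[ 53.6897109  -29.06886234]
966 [0.57531861 0.03472497] [ 54.79472716 -26.46526692] 0.1450289588735953
salt0 [0.40877646 0.15687449]
coffee 0.02 [0.50759888 0.03838457] [60.10776738 41.14483465] 0.0008707396483500811
coffee 0.0225 [0.50893783 0.0356175 ] [57.30881494 39.87389608] 0.0010126403503889286
```

View pics/s8z.png

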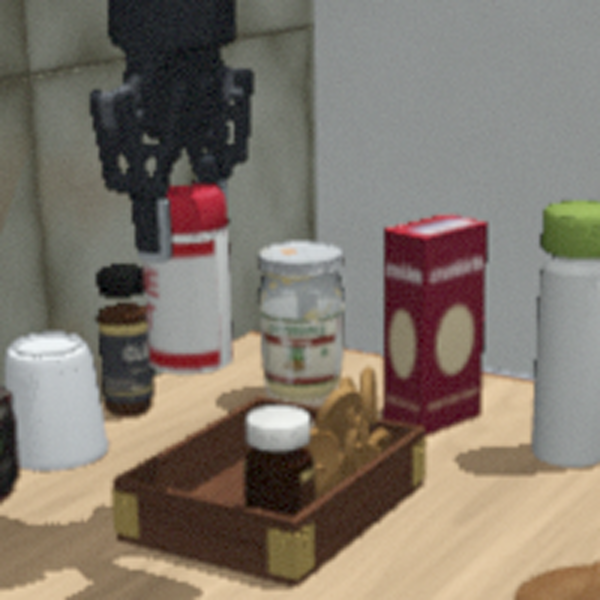

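```bash
python3 -m handwheel '[[0.006,0.025,0,0.002,0,0,0.4],[0,0.035,0,0.001,0,0,0.4],[0,0.03,0,0,0,0,0.4],[0,0.015,0,0,0,0,0.4],[0,0.005,0,0,0,0,0.4],[0,0,0,0,0,0,0.4]]'
python3 - <<'E'
from h import *
st();print(tocad(bot.read_state()['tool_pos']))
E
```

```text
time: 11.22
tool_pos: [0.5866, 0.0345, 0.0792]
tcp_rot: [-1.566, -0.021, 0.018]
wrist_force: [-0.2, 0.0, -1.9]
width: 0.635
t 11.22 pos [586.6  34.5  79.2] jaw 91.43 down [ 0.002  0.005 -1.   ] F [-0.2  0.  -1.9] w 0.635 q6 -1.59
[ 54.2661187  -37.72535527]
```

```bash
python3 -m handwheel '[[-0.003,0.003,0,0,0,0,0.4],[0,0.003,0,0,0,0,0.4],[0,0.002,0,0,0,0,0.4],[0,0.001,0,0,0,0,0.4],[0,0,0,0,0,0,0.4]]'
python3 - <<'E'
from h import *
st();print(tocad(bot.read_state()['tool_pos']))
E
```

```text
time: 11.85
tool_pos: [0.5839, 0.0342, 0.0707]
tcp_rot: [-1.566, -0.021, 0.017]
wrist_force: [-2.1, 0.1, 4.9]
width: 0.629
t 11.85 pos [583.9  34.2  70.7] jaw 91.41 down [ 0.002  0.005 -1.   ] F [-2.1  0.1  4.9] w 0.629 q6 -1.59
[ 54.06601944 -35.07589177]
```

```bash
python3 -m handwheel '[[0,0,0,0,0,0,0.72],[0,0,0,0,0,0,0.82],[0,0,0,0,0,0,0.85],[0,-0.03,0,0,0,0,0.85],[0,-0.05,0,0,0,0,0.9],[0,-0.05,0,0,0,0,0.9],[0,-0.04,0,0,0,0,0.9]]'
python3 - <<'E'
from h import *
st()
plan([.537,-.2312,.235],-15,10)
E
```

```text
time: 12.72
tool_pos: [0.5836, 0.0334, 0.2418]
tcp_rot: [-1.566, -0.021, 0.017]
wrist_force: [0.5, -0.1, -0.0]
width: 0.898
t 12.72 pos [583.6  33.4 241.8] jaw 91.41 down [ 0.003  0.005 -1.   ] F [ 0.5 -0.1 -0. ] w 0.898 q6 -1.59
turn about y total -1.284 rad (-73.6 deg), min rows 7; tilt fix [-0.0047 -0.      0.0029]
    [-0.0053, 0.0005, -0.0263, 0.0, -0.1284, 0.0]
    [-0.0086, 0.0005, -0.0254, 0.0, -0.1284, 0.0]
    [-0.0118, 0.0005, -0.0241, 0.0, -0.1284, 0.0]
    [-0.0148, 0.0005, -0.0224, 0.0, -0.1284, 0.0]
    [-0.0176, 0.0005, -0.0203, 0.0, -0.1284, 0.0]
    [-0.02, 0.0005, -0.0179, 0.0, -0.1284, 0.0]
    [-0.0222, 0.0005, -0.0152, 0.0, -0.1284, 0.0]
    [-0.0239, 0.0005, -0.0122, 0.0, -0.1284, 0.0]
    [-0.0253, 0.0005, -0.0091, 0.0, -0.1284, 0.0]
    [-0.0262, 0.0005, -0.0058, 0.0, -0.1284, 0.0]
turn about y total 1.857 rad (106.4 deg), min rows 10; tilt fix [-0.0047 -0.      0.0029]
    [-0.0053, 0.0005, -0.0263, 0.0, 0.1857, 0.0]
    [-0.0004, 0.0005, -0.0269, 0.0, 0.1857, 0.0]
    [0.0046, 0.0005, -0.0265, 0.0, 0.1857, 0.0]
    [0.0094, 0.0005, -0.0252, 0.0, 0.1857, 0.0]
    [0.0139, 0.0005, -0.023, 0.0, 0.1857, 0.0]
    [0.0179, 0.0005, -0.02, 0.0, 0.1857, 0.0]
    [0.0213, 0.0005, -0.0164, 0.0, 0.1857, 0.0]
    [0.024, 0.0005, -0.0122, 0.0, 0.1857, 0.0]
    [0.0258, 0.0005, -0.0075, 0.0, 0.1857, 0.0]
    [0.0267, 0.0005, -0.0026, 0.0, 0.1857, 0.0]
```

```bash
python3 -m handwheel '[[-0.0053,0,-0.0263,-0.004,0.1857,0,0.9],[-0.0004,0,-0.0269,0,0.1857,0,0.9],[0.0046,0,-0.0265,0,0.1857,0,0.9],[0.0094,0,-0.0252,0,0.1857,0,0.9],[0.0139,0,-0.023,0,0.1857,0,0.9],[0.0179,0,-0.02,0,0.1857,0,0.9],[0.0213,0,-0.0164,0,0.1857,0,0.9],[0.024,0,-0.0122,0,0.1857,0,0.85]]' && python3 -m handwheel '[[0.0258,0,-0.0075,0,0.1857,0,0.8],[0.0267,0,-0.0026,0,0.1857,0,0.75],[0,0,0,0,0,0,0.75],[0,0,0,0,0,0,0.75]]'
python3 - <<'E'
from h import *
st()
plan([.537,-.2312,.122],-15,3)
c=shot('top','top9')
cv2.imwrite('pics/t9z.png',cv2.resize(c['image'][100:320,170:440,::-1],None,fx=2.7,fy=2.7,interpolation=cv2.INTER_CUBIC))
E
```

```text
time: 13.72
tool_pos: [0.5454, -0.1792, 0.239]
tcp_rot: [-1.255, 1.132, -1.132]
wrist_force: [-0.3, -0.3, 0.0]
width: 0.852
time: 14.22
tool_pos: [0.5364, -0.2308, 0.2389]
tcp_rot: [-1.074, 1.399, -1.397]
wrist_force: [1.0, 0.6, -0.2]
width: 0.75
t 14.22 pos [ 536.4 -230.8  238.9] jaw -14.9 down [ 0.     0.002 -1.   ] F [ 1.   0.6 -0.2] w 0.75 q6 -0.19
turn about y total 0.002 rad (0.1 deg), min rows 1; tilt fix [-0.      0.     -0.0016]
    [0.0001, 0.039, 0.0002, 0.0, 0.0006, 0.0]
    [0.0001, 0.039, 0.0002, 0.0, 0.0006, 0.0]
    [0.0001, 0.039, 0.0002, 0.0, 0.0006, 0.0]
turn about y total -3.140 rad (-179.9 deg), min rows 17; tilt fix [-0.      0.     -0.0016]
    [0.0001, 0.039, 0.0002, 0.0, -1.0466, 0.0]
    [0.0003, 0.039, 0.0, 0.0, -1.0466, 0.0]
    [0.0001, 0.039, -0.0002, 0.0, -1.0466, 0.0]
```

View pics/t9z.png

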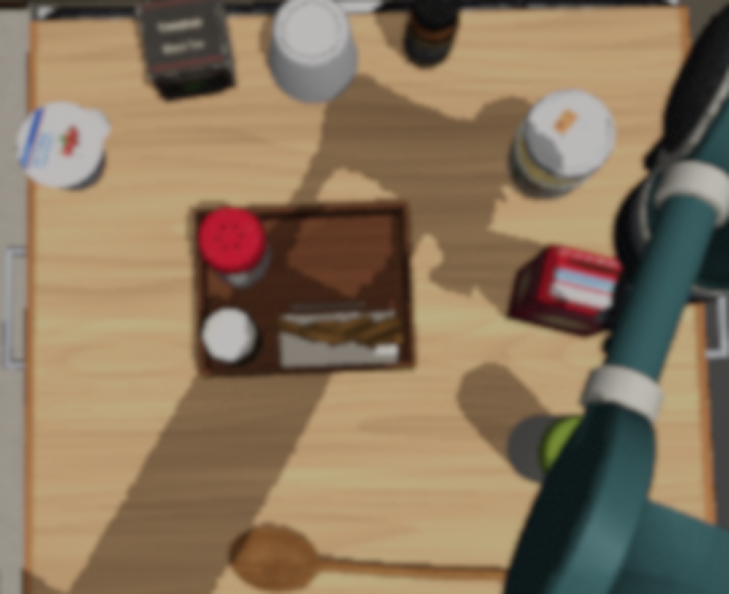

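```bash
python3 -m handwheel '[[0.0005,0.04,0.0005,0,0.002,0,0.75],[0,0.04,0,0,0,0,0.75],[0,0.025,0,0,0,0,0.75],[0,0.012,0,0,0,0,0.75],[0,0,0,0,0,0,0.75]]'
python3 - <<'E'
from h import *
st()
c=dict(np.load('top9.npz'));W=cloud(c)
def fit(n,u0,v0,u1,v1,zl,zh,cond=None):
    m=np.zeros(W.shape[:2],bool);m[v0:v1,u0:u1]=1;m&=(W[...,2]>zl)&(W[...,2]<zh)
    if cond is not None:m&=cond
    P=W[m][:,:2].astype(np.float32)*1000;ci=cv2.minEnclosingCircle(P);r=cv2.minAreaRect(P)
    print(n,m.sum(),np.round(ci[0],1),round(ci[1],1),'rect',np.round(r[0],1),np.round(r[1],1),round(r[2],1),'cad',np.round(tocad(np.array(r[0])/1000),1),np.round(tocad(np.array(ci[0])/1000),1))
fit('salt',240,175,275,205,.115,.14)
fit('coffee',240,210,270,238,.105,.125)
I=c['image'].astype(int);wh=(I.min(2)>85)&(I.max(2)-I.min(2)<30)
fit('paper',270,212,322,240,.015,.035,wh)
fit('bisc',270,205,322,240,.04,.12)
cv2.imwrite('pics/t9zz.png',cv2.resize(c['image'][170:245,235:330,::-1],None,fx=8,fy=8,interpolation=cv2.INTER_CUBIC))
E
```

```text
time: 14.9
tool_pos: [0.5366, -0.231, 0.1216]
tcp_rot: [-1.073, 1.401, -1.398]
wrist_force: [-0.1, -0.1, -0.0]
width: 0.748
t 14.9 pos [ 536.6 -231.   121.6] jaw -15.03 down [-0.001  0.001 -1.   ] F [-0.1 -0.1 -0. ] w 0.748 q6 -0.19
salt 519 [582.4  34.4] 27.2 rect [581.3  34.3] [52.5 51.1] 87.3 cad [ 54.2 -32.5] [ 54.3 -33.6]
coffee 273 [509.3  37.2] 19.8 rect [508.3  36.9] [38. 36.] 88.2 cad [58.6 40.5] [58.9 39.5]
paper 362 [506.3 -49. ] 50.2 rect [510.  -48.6] [41.8 99. ] 1.7 cad [-26.9  40.9] [-27.2  44.6]
bisc 661 [515.1 -48.9] 67.4 rect [515.9 -48.9] [ 69.9 116.3] 1.3 cad [-27.3  35. ] [-27.3  35.8]
```

View pics/t9zz.png

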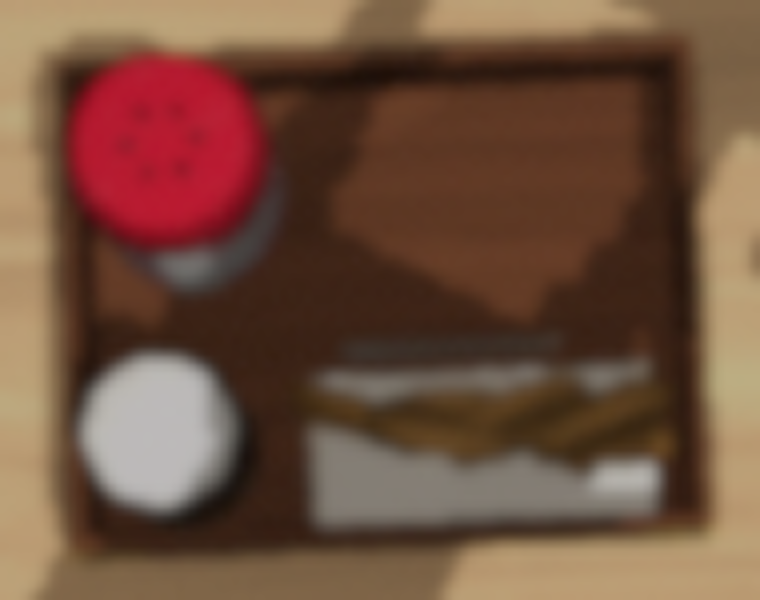

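```bash
python3 -m handwheel '[[0,0,0,0,0,0,0.4],[0,0,0,0,0,0,0.3],[0,0,0,0,0,0,0.3],[0,0,0,0,0,0,0.3]]' 40
python3 - <<'E'
from h import *
st()
E
python3 -m handwheel '[[0,-0.03,0,0,0,0,0.3],[0,-0.05,0,0,0,0,0.3],[0,-0.05,0,0,0,0,0.3],[0,-0.02,0,0,0,0,0.3],[0,0,0,0,0,0,0.3]]'
python3 - <<'E'
from h import *
st();print(cad(-59,-23))
plan(np.r_[cad(-59,-23),.270],-88.6,8)
E
```

```text
time: 15.4
tool_pos: [0.5379, -0.2322, 0.1239]
tcp_rot: [-1.07, 1.398, -1.402]
wrist_force: [-0.8, 0.7, 5.3]
width: 0.512
t 15.4 pos [ 537.9 -232.2  123.9] jaw -15.1 down [ 0.003 -0.    -1.   ] F [-0.8  0.7  5.3] w 0.512 q6 -0.19
time: 16.02
tool_pos: [0.5373, -0.2323, 0.273]
tcp_rot: [-1.071, 1.399, -1.402]
wrist_force: [-0.0, 0.9, -3.2]
width: 0.508
t 16.02 pos [ 537.3 -232.3  273. ] jaw -15.11 down [ 0.003 -0.    -1.   ] F [-0.   0.9 -3.2] w 0.508 q6 -0.19
[ 0.57463463 -0.07912045]
turn about y total 1.283 rad (73.5 deg), min rows 7; tilt fix [-0.0028  0.     -0.0004]
    [-0.0197, 0.0004, -0.0005, 0.0, 0.1603, 0.0]
    [-0.0194, 0.0004, -0.0036, 0.0, 0.1603, 0.0]
    [-0.0185, 0.0004, -0.0067, 0.0, 0.1603, 0.0]
    [-0.0172, 0.0004, -0.0095, 0.0, 0.1603, 0.0]
    [-0.0155, 0.0004, -0.0122, 0.0, 0.1603, 0.0]
    [-0.0133, 0.0004, -0.0145, 0.0, 0.1603, 0.0]
    [-0.0109, 0.0004, -0.0164, 0.0, 0.1603, 0.0]
    [-0.0081, 0.0004, -0.018, 0.0, 0.1603, 0.0]
turn about y total -1.859 rad (-106.5 deg), min rows 10; tilt fix [-0.0028  0.     -0.0004]
    [-0.0197, 0.0004, -0.0005, 0.0, -0.2324, 0.0]
    [-0.0193, 0.0004, 0.0041, 0.0, -0.2324, 0.0]
    [-0.0178, 0.0004, 0.0084, 0.0, -0.2324, 0.0]
    [-0.0154, 0.0004, 0.0123, 0.0, -0.2324, 0.0]
    [-0.0122, 0.0004, 0.0155, 0.0, -0.2324, 0.0]
    [-0.0083, 0.0004, 0.0179, 0.0, -0.2324, 0.0]
    [-0.0039, 0.0004, 0.0193, 0.0, -0.2324, 0.0]
    [0.0006, 0.0004, 0.0197, 0.0, -0.2324, 0.0]
```

```bash
python3 -m handwheel '[[-0.0197,0,-0.0005,-0.003,0.1603,0,0.3],[-0.0194,0,-0.0036,0,0.1603,0,0.3],[-0.0185,0,-0.0067,0,0.1603,0,0.3],[-0.0172,0,-0.0095,0,0.1603,0,0.3],[-0.0155,0,-0.0122,0,0.1603,0,0.3],[-0.0133,0,-0.0145,0,0.1603,0,0.3],[-0.0109,0,-0.0164,0,0.1603,0,0.3],[-0.0081,0,-0.018,0,0.1603,0,0.3]]' && python3 -m handwheel '[[0,0.02,0,0,0,0,0.3],[0,0.02,0,0,0,0,0.3],[0,0,0,0,0,0,0.3],[0,0,0,0,0,0,0.3]]'
python3 - <<'E'
from h import *
st();print(tocad(bot.read_state()['tool_pos']));c=shot('side','side10')
cv2.imwrite('pics/s10.png',cv2.resize(c['image'][40:260,180:400,::-1],None,fx=2.7,fy=2.7,interpolation=cv2.INTER_CUBIC))
W=cloud(c);I=c['image'].astype(int)
m=(abs(W[...,0]-.575)<.08)&(abs(W[...,1]+.079)<.06)&(W[...,2]>.125)&(W[...,2]<.3)&(I[...,0]>60)&(I[...,1]<50)
P=W[m];print(m.sum(),np.round(np.percentile(P,[1,3,50,97,99],axis=0)*1000,1).tolist())
r=cv2.minAreaRect(P[:,:2].astype(np.float32)*1000);print(r,tocad(np.array(r[0])/1000));
C=np.array([tocad(p) for p in P]);
for h in np.percentile(C,[1,3,10,50,90,97,99],axis=0):print(np.round(h,1))
E
```

```text
time: 17.02
tool_pos: [0.5723, -0.0778, 0.2681]
tcp_rot: [-0.031, 2.219, -2.213]
wrist_force: [0.4, 0.1, -3.7]
width: 0.51
time: 17.52
tool_pos: [0.5736, -0.0792, 0.2317]
tcp_rot: [-0.031, 2.213, -2.209]
wrist_force: [-0.2, -0.1, -2.2]
width: 0.508
t 17.52 pos [573.6 -79.2 231.7] jaw -88.59 down [-0.003  0.002 -1.   ] F [-0.2 -0.1 -2.2] w 0.508 q6 1.36
[-59.10298688 -21.93716652]
1950 [[535.3, -94.4, 128.8], [535.9, -90.7, 130.8], [554.8, -56.7, 213.3], [605.8, -53.3, 281.1], [607.2, -52.7, 283.6]]
((572.2040405273438, -76.59010314941406), (76.32499694824219, 50.92325973510742), 0.5568147897720337) [-56.41102602 -20.63195514]
[-73.3 -56.1]
[-69.7 -54.7]
[-55.6 -50.3]
[-36.4  -3.7]
[-34.2  14.7]
[-33.2  15.5]
[-32.6  15.9]
```

View pics/s10.png

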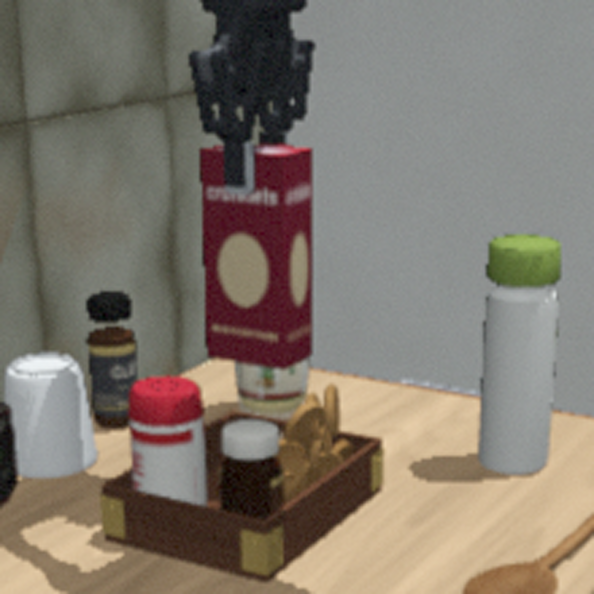

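```bash
python3 -m handwheel '[[-0.001,0.03,0,0,0,0,0.3],[0,0.03,0,0,0,0,0.3],[0,0.015,0,0,0,0,0.3],[0,0,0,0,0,0,0.3],[0,0,0,0,0,0,0.3]]'
python3 - <<'E'
from h import *
st();print(tocad(bot.read_state()['tool_pos']))
c=shot('side','side11')
cv2.imwrite('pics/s11.png',cv2.resize(c['image'][60:260,200:360,::-1],None,fx=3,fy=3,interpolation=cv2.INTER_CUBIC))
E
```

```text
time: 18.2
tool_pos: [0.5759, -0.0788, 0.159]
tcp_rot: [-0.027, 2.21, -2.207]
wrist_force: [0.2, 0.1, -2.2]
width: 0.511
t 18.2 pos [575.9 -78.8 159. ] jaw -88.58 down [ 0.     0.001 -1.   ] F [ 0.2  0.1 -2.2] w 0.511 q6 1.37
[-58.73745655 -24.31149138]
```

View pics/s11.png

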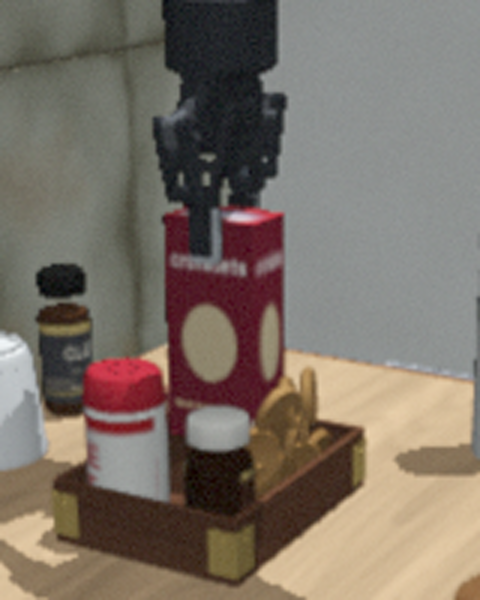

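```bash
python3 -m handwheel '[[0,0.012,0.0007,0,0,0,0.3],[0,0.008,0,0,0,0,0.3],[0,0.005,0,0,0,0,0.3],[0,0.002,0,0,0,0,0.3],[0,0,0,0,0,0,0.3]]'
python3 - <<'E'
from h import *
st();print(tocad(bot.read_state()['tool_pos']))
E
```

```text
time: 18.88
tool_pos: [0.5749, -0.0792, 0.1304]
tcp_rot: [-0.03, 2.212, -2.208]
wrist_force: [-0.3, 0.2, -1.8]
width: 0.507
t 18.88 pos [574.9 -79.2 130.4] jaw -88.58 down [-0.002  0.002 -1.   ] F [-0.3  0.2 -1.8] w 0.507 q6 1.36
[-59.11510323 -23.25595581]
```

```bash
python3 -m handwheel '[[0,0.0015,0,0,0,0,0.3],[0,0.001,0,0,0,0,0.3],[0,0,0,0,0,0,0.3]]'
python3 - <<'E'
from h import *
st();print(tocad(bot.read_state()['tool_pos']))
E
```

```text
time: 19.25
tool_pos: [0.5755, -0.0792, 0.1301]
tcp_rot: [-0.028, 2.211, -2.207]
wrist_force: [-3.7, 1.2, 7.6]
width: 0.509
t 19.25 pos [575.5 -79.2 130.1] jaw -88.58 down [-0.     0.002 -1.   ] F [-3.7  1.2  7.6] w 0.509 q6 1.36
[-59.11817029 -23.84968279]
```

```bash
python3 -m handwheel '[[0,0,0,0,0,0,0.62],[0,0,0,0,0,0,0.72],[0,0,0,0,0,0,0.76],[0,-0.03,0,0,0,0,0.76],[0,-0.05,0,0,0,0,0.9],[0,-0.04,0,0,0,0,1],[0,-0.02,0,0,0,0,1]]'
python3 - <<'E'
from h import *
st()
plan([.4144,-.2163,.262],1.4,9)
E
```

```text
time: 20.12
tool_pos: [0.5762, -0.0797, 0.2707]
tcp_rot: [-0.025, 2.209, -2.207]
wrist_force: [-0.7, -0.1, 0.0]
width: 1.0
t 20.12 pos [576.2 -79.7 270.7] jaw -88.58 down [ 0.002  0.001 -1.   ] F [-0.7 -0.1  0. ] w 1.0 q6 1.36
turn about y total -1.570 rad (-90.0 deg), min rows 9; tilt fix [ 0.001  -0.     -0.0018]
    [0.0184, 0.0009, 0.0147, 0.0, -0.1745, 0.0]
    [0.0206, 0.0009, 0.0113, 0.0, -0.1745, 0.0]
    [0.0223, 0.0009, 0.0076, 0.0, -0.1745, 0.0]
    [0.0233, 0.0009, 0.0036, 0.0, -0.1745, 0.0]
    [0.0235, 0.0009, -0.0005, 0.0, -0.1745, 0.0]
    [0.0231, 0.0009, -0.0046, 0.0, -0.1745, 0.0]
    [0.0219, 0.0009, -0.0085, 0.0, -0.1745, 0.0]
    [0.0201, 0.0009, -0.0122, 0.0, -0.1745, 0.0]
    [0.0177, 0.0009, -0.0155, 0.0, -0.1745, 0.0]
turn about y total 1.571 rad (90.0 deg), min rows 9; tilt fix [ 0.001  -0.     -0.0018]
    [0.0184, 0.0009, 0.0147, 0.0, 0.1746, 0.0]
    [0.0155, 0.0009, 0.0177, 0.0, 0.1746, 0.0]
    [0.0122, 0.0009, 0.0201, 0.0, 0.1746, 0.0]
    [0.0085, 0.0009, 0.0219, 0.0, 0.1746, 0.0]
    [0.0046, 0.0009, 0.0231, 0.0, 0.1746, 0.0]
    [0.0005, 0.0009, 0.0235, 0.0, 0.1746, 0.0]
    [-0.0036, 0.0009, 0.0233, 0.0, 0.1746, 0.0]
    [-0.0076, 0.0009, 0.0223, 0.0, 0.1746, 0.0]
    [-0.0113, 0.0009, 0.0206, 0.0, 0.1746, 0.0]
```

```bash
python3 -m handwheel '[[0.0184,0,0.0147,0,-0.1745,0,1],[0.0206,0,0.0113,0,-0.1745,0,1],[0.0223,0,0.0076,0,-0.1745,0,1],[0.0233,0,0.0036,0,-0.1745,0,1],[0.0235,0,-0.0005,0,-0.1745,0,1],[0.0231,0,-0.0046,0,-0.1745,0,1],[0.0219,0,-0.0085,0,-0.1745,0,1],[0.0201,0,-0.0122,0,-0.1745,0,1]]' && python3 -m handwheel '[[0.0177,0,-0.0155,0,-0.1745,0,1],[0,0,0,0,0,0,1],[0,0,0,0,0,0,1]]'
python3 - <<'E'
from h import *
st()
plan([.4144,-.2163,.152],1.4,3)
from scipy.optimize import least_squares
c=dict(np.load('side0.npz'));W=cloud(c)
m=(abs(W[...,0]-.414)<.06)&(abs(W[...,1]+.216)<.06)&(W[...,2]>.03)&(W[...,2]<.15);P=W[m]
f=least_squares(lambda a:np.hypot(P[:,0]-a[0],P[:,1]-a[1])-.029,[.414,-.216],loss='soft_l1',f_scale=.001);print('soap0 side',f.x)
c=shot('side','side12')
E
```

```text
time: 21.12
tool_pos: [0.4299, -0.201, 0.2666]
tcp_rot: [-1.139, 1.319, -1.311]
wrist_force: [0.1, 0.0, 0.7]
width: 0.997
time: 21.5
tool_pos: [0.4132, -0.2157, 0.2673]
tcp_rot: [-1.219, 1.196, -1.19]
wrist_force: [0.4, 0.3, -0.3]
width: 0.996
t 21.5 pos [ 413.2 -215.7  267.3] jaw 1.25 down [-0.003  0.003 -1.   ] F [ 0.4  0.3 -0.3] w 0.996 q6 -0.56
turn about y total -0.003 rad (-0.2 deg), min rows 1; tilt fix [ 0.0026 -0.     -0.0027]
    [0.0003, 0.0384, 0.0005, 0.0, -0.0009, 0.0]
    [0.0003, 0.0384, 0.0005, 0.0, -0.0009, 0.0]
    [0.0003, 0.0384, 0.0005, 0.0, -0.0009, 0.0]
turn about y total 3.139 rad (179.8 deg), min rows 17; tilt fix [ 0.0026 -0.     -0.0027]
    [0.0003, 0.0384, 0.0005, 0.0, 1.0463, 0.0]
    [-0.0003, 0.0384, 0.0005, 0.0, 1.0463, 0.0]
    [-0.0006, 0.0384, 0.0, 0.0, 1.0463, 0.0]
soap0 side [ 0.41260552 -0.21575513]
```

View pics/side12.png

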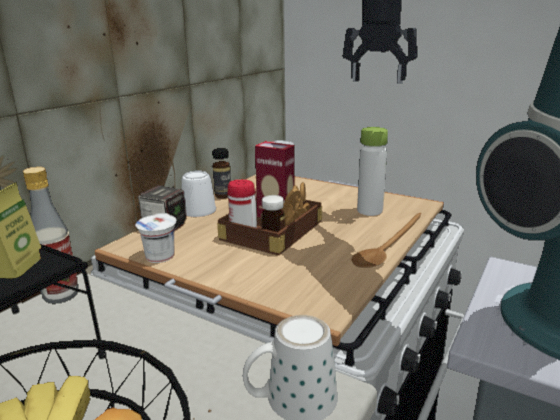

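Cereal, salt, biscuits and coffee all stand in the caddy (about pixels 225–320, 145–250), and the jaws are above the soap bottle at (372,170). Next I descend and grip the bottle.

```bash
python3 -m handwheel '[[0.0005,0.03,0.0005,0.002,-0.002,-0.002,1],[0,0.045,0,0,0,0,1],[0,0.03,0,0,0,0,1],[0,0.012,0,0,0,0,1],[0,0,0,0,0,0,1]]' && python3 -m handwheel '[[0,0,0,0,0,0,0.6],[0,0,0,0,0,0,0.5],[0,0,0,0,0,0,0.4],[0,0,0,0,0,0,0.4],[0,0,0,0,0,0,0.4]]' 60
python3 - <<'E'
from h import *
st()
E
python3 -m handwheel '[[0,-0.02,0,0,0,0,0.4],[0,-0.05,0,0,0,0,0.4],[0,-0.04,0,0,0,0,0.4],[0,0,0,0,0,0,0.4],[0,0,0,0,0,0,0.4]]'
python3 - <<'E'
from h import *
st()
c=shot('side','side13')
E
```

```text
time: 22.18
tool_pos: [0.4136, -0.216, 0.1505]
tcp_rot: [-1.222, 1.191, -1.188]
wrist_force: [-0.5, -0.9, 0.8]
width: 0.994
time: 22.8
tool_pos: [0.4149, -0.2175, 0.1531]
tcp_rot: [-1.221, 1.186, -1.193]
wrist_force: [-1.6, -0.5, 6.2]
width: 0.668
t 22.8 pos [ 414.9 -217.5  153.1] jaw 1.51 down [ 0.003 -0.002 -1.   ] F [-1.6 -0.5  6.2] w 0.668 q6 -0.56
time: 23.42
tool_pos: [0.4128, -0.216, 0.2595]
tcp_rot: [-1.222, 1.192, -1.188]
wrist_force: [-0.7, 0.1, -3.4]
width: 0.668
t 23.43 pos [ 412.8 -216.   259.5] jaw 1.51 down [-0.002  0.001 -1.   ] F [-0.7  0.1 -3.4] w 0.668 q6 -0.56
```

View pics/side13.png

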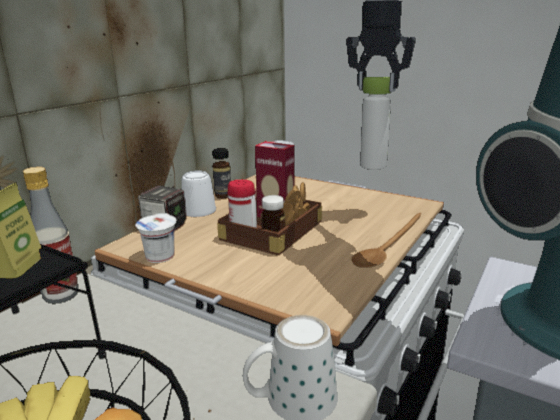

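Run:
```python
from h import *
print(cad(-3.5,-15)); plan([.44,-.024,.290],1.4,4)
```

```text
[ 0.56528103 -0.02383247]
turn about y total 0.002 rad (0.1 deg), min rows 1; tilt fix [ 0.0033 -0.     -0.0019]
    [-0.0477, -0.0078, 0.0081, 0.0, 0.0005, 0.0]
    [-0.0478, -0.0078, 0.0081, 0.0, 0.0005, 0.0]
    [-0.0478, -0.0078, 0.0081, 0.0, 0.0005, 0.0]
    [-0.0478, -0.0078, 0.0081, 0.0, 0.0005, 0.0]
turn about y total -3.140 rad (-179.9 deg), min rows 17; tilt fix [ 0.0033 -0.     -0.0019]
    [-0.0477, -0.0078, 0.0081, 0.0, -0.7849, 0.0]
    [-0.028, -0.0078, 0.0395, 0.0, -0.7849, 0.0]
    [0.0081, -0.0078, 0.0478, 0.0, -0.7849, 0.0]
    [0.0395, -0.0078, 0.0281, 0.0, -0.7849, 0.0]
```

```bash
python3 -m handwheel '[[-0.03,-0.0078,0.006,0.003,0,-0.002,0.4],[-0.045,-0.0078,0.008,0,0,0,0.4],[-0.045,-0.0078,0.008,0,0,0,0.4],[-0.045,-0.0078,0.006,0,0,0,0.4],[-0.026,0,0.01,0,0,0,0.4],[0,0,0.03,0,0,0,0.4],[0,0,0.04,0,0,0,0.4],[0,0,0.03,0,0,0,0.4]]' && python3 -m handwheel '[[0,0,0.013,0,0,0,0.4],[0,0,0,0,0,0,0.4],[0,0,0,0,0,0,0.4]]'
python3 - <<'E'
from h import *
st();print(tocad(bot.read_state()['tool_pos']))
c=shot('side','side14');shot('top','top14')
W=cloud(c);I=c['image'].astype(int)
from scipy.optimize import least_squares
m=(abs(W[...,0]-.56)<.05)&(abs(W[...,1]+.024)<.05)&(W[...,2]>.155)&(W[...,2]<.28)&(I.min(2)>90)
P=W[m];f=least_squares(lambda a:np.hypot(P[:,0]-a[0],P[:,1]-a[1])-.029,[.565,-.024],loss='soft_l1',f_scale=.001);print(len(P),f.x,tocad(f.x),P[:,2].min())
# tilt: lower vs upper
for a,b in((.15,.19),(.21,.25)):
    Q=P[(P[:,2]>a)&(P[:,2]<b)];g=least_squares(lambda a:np.hypot(Q[:,0]-a[0],Q[:,1]-a[1])-.029,[.565,-.024],loss='soft_l1',f_scale=.001);print(a,len(Q),tocad(g.x))
def circ(n,x,y,zl,zh,r):
    m=(abs(W[...,0]-x)<.04)&(abs(W[...,1]-y)<.04)&(W[...,2]>zl)&(W[...,2]<zh);Q=W[m]
    g=least_squares(lambda a:np.hypot(Q[:,0]-a[0],Q[:,1]-a[1])-r,[x,y],loss='soft_l1',f_scale=.001);print(n,len(Q),tocad(g.x))
circ('salt',.583,.034,.07,.1,.0265)
m=(abs(W[...,0]-.575)<.06)&(abs(W[...,1]+.079)<.06)&(W[...,2]>.12)&(W[...,2]<.18)&(I[...,0]>60)&(I[...,1]<50)
C=np.array([tocad(p) for p in W[m]]);print(len(C),np.round(np.percentile(C,[2,50,98],axis=0),1).tolist())
cv2.imwrite('pics/s14.png',cv2.resize(c['image'][40:260,200:380,::-1],None,fx=2.7,fy=2.7,interpolation=cv2.INTER_CUBIC))
E
```

```text
time: 24.48
tool_pos: [0.5464, -0.0214, 0.2891]
tcp_rot: [-1.224, 1.19, -1.19]
wrist_force: [-0.5, 0.2, -2.3]
width: 0.669
time: 24.85
tool_pos: [0.5582, -0.0215, 0.2915]
tcp_rot: [-1.222, 1.188, -1.192]
wrist_force: [1.1, -0.7, -2.3]
width: 0.667
t 24.85 pos [558.2 -21.5 291.5] jaw 1.51 down [ 0.001 -0.002 -1.   ] F [ 1.1 -0.7 -2.3] w 0.667 q6 -0.11
[-1.02548658 -7.96810306]
1900 [ 0.55656951 -0.02012254] [ 0.42166384 -6.38171439] 0.1551499324148798
0.15 465 [ 0.32772194 -6.18849771]
0.21 645 [ 0.48814488 -6.3284668 ]
salt 399 [ 55.5496342  -32.41739369]
446 [[-71.1, -55.1], [-36.2, 10.0], [-32.2, 13.9]]
```

View pics/s14.png

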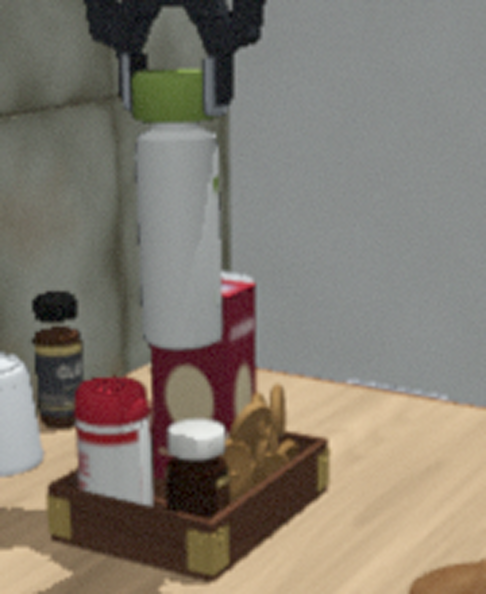

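View pics/top14.png

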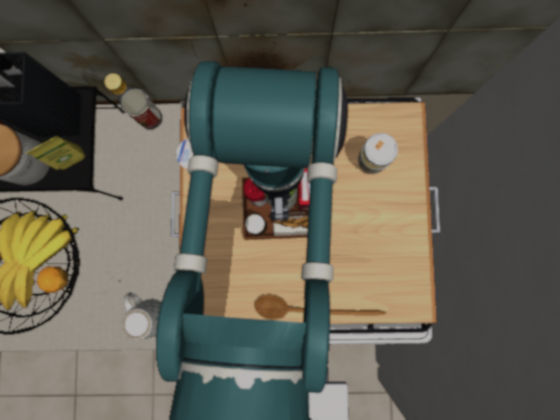

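```bash
python3 -m handwheel '[[0.0034,0,0.007,0,0,0,0.4],[0,0.012,0,0,0,0,0.4],[0,0,0,0,0,0,0.4],[0,0,0,0,0,0,0.4]]'
cat > m.py <<'E'
from h import *
from scipy.optimize import least_squares
import sys
st();print(tocad(bot.read_state()['tool_pos']))
c=shot('side',sys.argv[1])
W=cloud(c);I=c['image'].astype(int)
zb=bot.read_state()['tool_pos'][2]-.137
m=(abs(W[...,0]-.56)<.05)&(abs(W[...,1]+.024)<.05)&(W[...,2]>max(zb,.125))&(W[...,2]<zb+.12)&(I.min(2)>90)
P=W[m];f=least_squares(lambda a:np.hypot(P[:,0]-a[0],P[:,1]-a[1])-.029,[.565,-.024],loss='soft_l1',f_scale=.001);print('soap',len(P),tocad(f.x))
def circ(n,x,y,zl,zh,r):
    m=(abs(W[...,0]-x)<.04)&(abs(W[...,1]-y)<.04)&(W[...,2]>zl)&(W[...,2]<zh);Q=W[m]
    g=least_squares(lambda a:np.hypot(Q[:,0]-a[0],Q[:,1]-a[1])-r,[x,y],loss='soft_l1',f_scale=.001);print(n,len(Q),tocad(g.x))
circ('salt',.583,.034,.07,.1,.0265)
m=(abs(W[...,0]-.575)<.06)&(abs(W[...,1]+.079)<.06)&(W[...,2]>.12)&(W[...,2]<.175)&(I[...,0]>60)&(I[...,1]<50)
C=np.array([tocad(p) for p in W[m]]);print('cereal face',len(C),np.round(np.percentile(C,[2,50,98],axis=0),1).tolist())
cv2.imwrite('pics/z'+sys.argv[1]+'.png',cv2.resize(c['image'][40:260,200:380,::-1],None,fx=2.7,fy=2.7,interpolation=cv2.INTER_CUBIC))
E
python3 m.py side15
```

```text
time: 25.45
tool_pos: [0.5663, -0.0247, 0.2798]
tcp_rot: [-1.222, 1.187, -1.192]
wrist_force: [-0.9, 0.6, -3.1]
width: 0.667
t 25.45 pos [566.3 -24.7 279.8] jaw 1.51 down [ 0.002 -0.002 -1.   ] F [-0.9  0.6 -3.1] w 0.667 q6 -0.11
[ -4.41827458 -15.95670678]
soap 1786 [ -2.98919017 -14.2796384 ]
salt 398 [ 55.61305178 -32.35132175]
cereal face 338 [[-71.5, -34.0], [-36.9, 11.5], [-32.1, 14.0]]
```

Centred as planned; descend to just above the salt lid height, then on down.

```bash
python3 -m handwheel '[[0,0.025,0,0,0,0,0.4],[0,0.03,0,0,0,0,0.4],[0,0.01,0,0,0,0,0.4],[0,0,0,0,0,0,0.4],[0,0,0,0,0,0,0.4]]' && python3 m.py side16
```

```text
time: 26.12
tool_pos: [0.5678, -0.025, 0.2169]
tcp_rot: [-1.219, 1.185, -1.194]
wrist_force: [0.2, 0.3, -2.5]
width: 0.667
t 26.12 pos [567.8 -25.  216.9] jaw 1.52 down [ 0.006 -0.002 -1.   ] F [ 0.2  0.3 -2.5] w 0.667 q6 -0.11
[ -4.69068153 -17.53850323]
soap 1115 [ -3.30135278 -16.00165286]
salt 450 [ 54.90606354 -31.86551005]
cereal face 280 [[-71.2, 1.2], [-40.4, 11.9], [-32.4, 13.9]]
```

View pics/zside16.png

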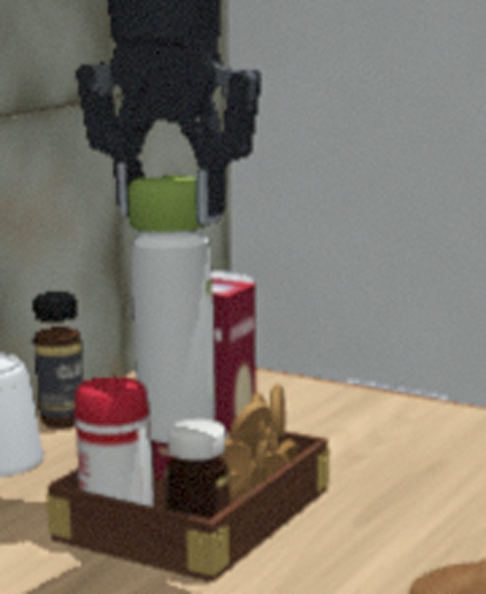

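```bash
python3 -m handwheel '[[0,0.015,-0.002,0,0,0,0.4],[0,0.02,0,0,0,0,0.4],[0,0.01,-0.001,0,0,0,0.4],[0,0.005,0,0,0,0,0.4],[0,0,0,0,0,0,0.4],[0,0,0,0,0,0,0.4]]' && python3 -c "
from h import *
st();print(tocad(bot.read_state()['tool_pos']))"
```

```text
time: 26.92
tool_pos: [0.5645, -0.0251, 0.1659]
tcp_rot: [-1.22, 1.186, -1.193]
wrist_force: [-0.4, -0.0, -2.8]
width: 0.665
t 26.93 pos [564.5 -25.1 165.9] jaw 1.52 down [ 0.004 -0.002 -1.   ] F [-0.4 -0.  -2.8] w 0.665 q6 -0.11
[ -4.74764641 -14.18036082]
```

```bash
python3 -m handwheel '[[0,0.004,0,0,0,0,0.4],[0,0.002,0,0,0,0,0.4],[0,0.002,0,0,0,0,0.4],[0,0,0,0,0,0,0.4]]' && python3 -c "
from h import *
st();print(tocad(bot.read_state()['tool_pos']))"
```

```text
time: 27.42
tool_pos: [0.5642, -0.0251, 0.1591]
tcp_rot: [-1.221, 1.186, -1.193]
wrist_force: [-3.2, 0.7, 6.7]
width: 0.668
t 27.43 pos [564.2 -25.1 159.1] jaw 1.52 down [ 0.004 -0.002 -1.   ] F [-3.2  0.7  6.7] w 0.668 q6 -0.11
[ -4.76785824 -13.87257405]
```

```bash
python3 -m handwheel '[[0,-0.001,0,0,0,0,0.7],[0,0,0,0,0,0,0.8],[0,0,0,0,0,0,0.9],[0,0,0,0,0,0,1],[0,-0.03,0,0,0,0,1],[0,-0.05,0,0,0,0,1],[0,-0.05,0,0,0,0,1],[-0.03,-0.01,0,0,0,0,1]]' && python3 -m handwheel '[[-0.06,0,-0.01,0,0,0,1],[-0.06,0,-0.01,0,0,0,1],[-0.06,0,-0.01,0,0,0,1],[-0.06,0,-0.01,0,0,0,1],[-0.05,0,0,0,0,0,1],[0,0,0,0,0,0,1],[0,0,0,0,0,0,1]]'
python3 - <<'E'
from h import *
st()
t=shot('top','top20');s=shot('side','side20')
cv2.imwrite('pics/t20z.png',cv2.resize(t['image'][130:260,160:420,::-1],None,fx=3,fy=3,interpolation=cv2.INTER_CUBIC))
cv2.imwrite('pics/s20z.png',cv2.resize(s['image'][110:270,200:360,::-1],None,fx=3.6,fy=3.6,interpolation=cv2.INTER_CUBIC))
W0=cloud(dict(np.load('top0.npz')));W=cloud(t)
def fit(n,W,x,y,r,zl,zh):
    m=(abs(W[...,0]-x)<r)&(abs(W[...,1]-y)<r)&(W[...,2]>zl)&(W[...,2]<zh)
    P=W[m][:,:2].astype(np.float32)*1000;r=cv2.minAreaRect(P);zz=np.percentile(W[m][:,2],[10,50,90])
    print(n,m.sum(),np.round(r[0],1),np.round(r[1],1),round(r[2],1),np.round(tocad(np.array(r[0])/1000),1),'z',np.round(zz,3))
for w in(W0,W):
    fit('yog',w,.67,.177,.05,.06,.1);fit('must',w,.657,-.227,.05,.12,.16)
fit('salt',W,.583,.034,.035,.115,.14);fit('cof',W,.508,.037,.03,.1,.125);fit('cereal',W,.575,-.079,.05,.165,.19);fit('soap',W,.565,-.024,.04,.195,.23)
E
```

```text
time: 28.42
tool_pos: [0.5653, 0.0041, 0.3034]
tcp_rot: [-1.214, 1.182, -1.199]
wrist_force: [-0.1, -0.1, -0.1]
width: 0.999
time: 29.3
tool_pos: [0.5149, 0.2937, 0.2971]
tcp_rot: [-1.222, 1.186, -1.193]
wrist_force: [0.6, -0.3, 0.6]
width: 1.001
t 29.3 pos [514.9 293.7 297.1] jaw 1.56 down [ 0.002 -0.003 -1.   ] F [ 0.6 -0.3  0.6] w 1.001 q6 0.45
yog 836 [669.6 177. ] [71.2 71. ] 75.8 [ 194.7 -124.1] z [0.085 0.087 0.09 ]
must 896 [ 657.  -227.4] [68.  67.2] 71.9 [-209.3 -101.7] z [0.139 0.142 0.144]
yog 836 [669.5 176.9] [72.2 70.4] 77.9 [ 194.6 -124.1] z [0.085 0.087 0.089]
must 896 [ 656.2 -227.3] [66.9 67.4] 1.6 [-209.1 -100.9] z [0.139 0.142 0.144]
salt 516 [581.5  34.9] [51.7 52.2] 81.4 [ 54.8 -32.7] z [0.127 0.133 0.135]
cof 275 [508.4  36.9] [37.9 36.2] 89.0 [58.6 40.4] z [0.113 0.115 0.117]
cereal 846 [574.3 -64.3] [74.4 71.7] 2.6 [-44.2 -23.1] z [0.181 0.183 0.185]
soap 724 [563.1 -24.2] [55.1 56.4] 89.1 [ -3.8 -12.8] z [0.209 0.211 0.213]
```

View pics/t20z.png

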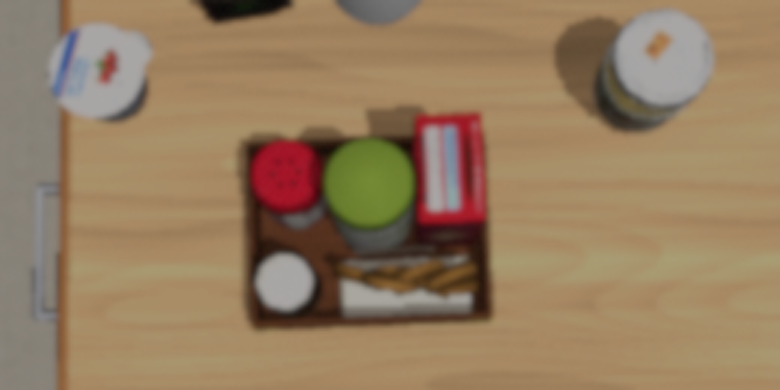

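View pics/s20z.png

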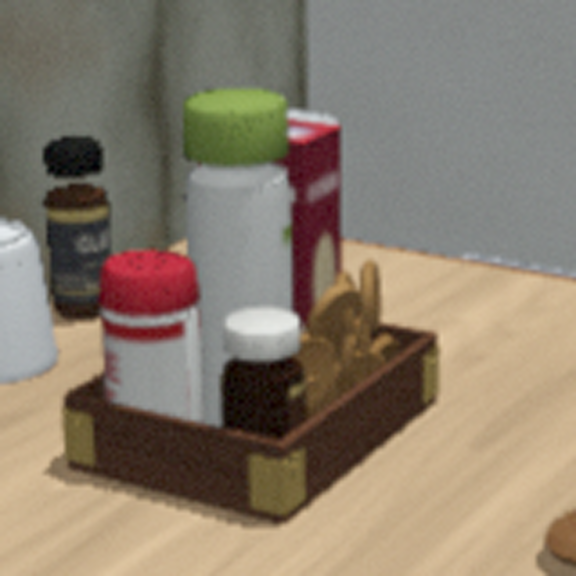

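Run:
```python
from h import *
t=dict(np.load('top20.npz'));W=cloud(t)
m=(W[...,2]>.17)&(W[...,2]<.192)&(abs(W[...,0]-.575)<.06)&(W[...,1]<-.056)&(W[...,1]>-.13)
r=cv2.minAreaRect(W[m][:,:2].astype(np.float32)*1000);print(r,tocad(np.array(r[0])/1000))
st(); workorder.finish_job()
```

```text
((576.3309326171875, -77.83216857910156), (72.16664123535156, 44.09112548828125), 1.4424246549606323) [-57.75354964 -24.72726895]
t 29.4 pos [515.3 292.8 297.3] jaw 1.45 down [ 0.003 -0.003 -1.   ] F [ 0.5 -0.8 -0.4] w 1.002 q6 0.45
the job is handed in; nothing more can be done
```

I packed the biscuits, salt, cereal and soap bottle into the caddy beside the coffee jar. Each was lowered until the wrist force showed it on the floor, then released. The job was handed in at about 29 s of the 72 s allowed, and no verdict was reported.

These are the last checks, mostly from the final pictures:

| Thing | Caddy position, mm (limits ±65, ±51) | Height check |
|---|---|---|
| Cereal | (-58, -25) | top at 183 mm, 182 expected |
| Soap | (-4, -13) | top at 211 mm, 211 expected |
| Salt | (55, -33) | top at 133 mm, 132 expected |
| Coffee | (59, 40) | top at 115 mm, 114 expected |
| Biscuits | (-27, 41), measured before the cereal and soap went in; still in place by eye at the end | not re-measured; floor contact was felt when set down |

- **Upright:** the tops of the cereal, soap, salt and coffee measured level. The biscuits were judged by eye only.
- **Bystanders:** the yoghurt pot and the mustard jar read within 1 mm of where they started.
- **Arm:** it ended clear of everything, with about 1 N on the wrist.
- **Disagreements:** the two cameras and the arm's own readings differed by 1 to 3 mm, which is less than the gaps left between the things. My first rectangle fit on the cereal came out wrong because it took in part of the soap cap. The restricted fit gave the box's true 72 x 44 mm.

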